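Stamp a tray of knife-handle blocks and book it in and out with the scanner

ROBOT

A 7-joint arm with a two-finger parallel gripper is mounted at the origin on the work surface. World frame = base frame: x ahead of the robot, y to its left, z up, the work surface at z = 0. Lengths are in m, angles in rad, forces in N, time in s.
With the tool pointing down it reaches from about 0.35 to 0.9 m from the base axis. Payload 8.1 kg.
Tool frame: the origin (TCP) lies midway between the tips of the shut fingers; the grasp point (between the pads) lies 19 mm behind it; z points along the fingers, y is the line along which they close (so a half turn about z gives the same grasp; the last joint's range is limited). The gripper opens to 92 mm and grips with 3 to 60 N. Pads are 19 mm wide; open, the fingers measure 130 mm over their backs; the gripper's body (75 mm by 190 mm) begins 47 mm behind the grasp point.
Start: joints at [-1.267, 0.434, 0.025, 1.573, -0.012, 1.134, -0.075], TCP at [0.247, 0.574, 0.227] pointing down, gripper open.
Joint ranges: [-2.62, 2.62], [-0.44, 2.09], [-1.27, 1.32], [0.08, 2.57], [-1.32, 4.46], [0.12, 2], [-2.74, 2.74]. Speed limits (rad/s): [2.22, 2.22, 3.01, 3.01, 3.14, 3.14, 3.14].

INTERFACE

Orientations are given as [roll, pitch, yaw] about the fixed x, y, z axes, in that order (R = Rz(yaw) Ry(pitch) Rx(roll)).
In Python, from plant import env gives the robot as it stands.
- The arm moves only by the shell command python3 -m inch 'ROWS'. ROWS is JSON, a list of rows, each a list of 7 numbers: the opening, from -1 (shut) to 1 (fully open), then the shift along the world's x, y, z in units of 0.1 m (1.0 is 0.1 m), then the turn, a rotation vector about the world's x, y, z in units of 90 degrees (1.0 is 90 degrees). In form: [[claw, tx, ty, tz, rx, ry, rz], ...]. A call has 1 to 20 rows; each row is the pose to reach, as a shift and turn from the pose commanded when the call began; what a row does not reach only later rows make up. A row lasts 1/8 s, in which the tool goes at most 62.5 mm and 10.7 degrees, less where a joint would pass 70% of its speed; a pose out of reach is approached as far as the arm can. A call with a number of a shift or a turn outside -1 to 1 is refused whole. A call with a gripper value outside its range is refused whole. The fingers move at their own pace and stop on an object; the grip force is fixed at half the most. Time passes only in rows, so rows that repeat a pose let the fingers close. It gives the time, the measured TCP pose, the force, the opening and the grip force at its end, in the units of the state.
- env.observe(): the state, without advancing time (a new reading comes with each control period).
- env.get_image(name): name is "scene" or "top" or "wrist"; returns (picture, depth): 480x640x3 uint8, blue, green, red; 480x640 float32, m along the optical axis (not along the pixel's ray), 0 where there is no reading.
- env.camera_model(name): a dict with "vfov" (degrees; the focal length in pixels is half the picture's height over the tangent of half this angle, whatever the lens; pixels are square), "cx", "cy" (the principal point, pixels), "rvec" (rotation vector, rad) and "tvec" (3), from world to camera coordinates, as OpenCV has them. Camera axes: x right, y down, z forward; pixel columns grow to the right and rows downward; lengths in m; the calibration is good to about 2 mm. A picture is of the moment at which its call begins: read the wrist's pose just before it. camera_model takes no time and is no camera call; for the wrist camera it gives the pose at the moment of the call.
- env.finish_job(): hands the job in; it is judged then, once.
The state is a dict: "time": time; "q": joint angles; "joint_velocities": joint speeds; "joint_efforts": joint torques, N m; "tcp_pos": TCP position; "tcp_rot": TCP orientation; "wrist_force": force on the tool from outside, world axes, zero at the start; "moment": the same for the moment, N m; "opening": opening from 0.0 (shut) to 1.0 (fully open); "finger_force": force on a finger pad.
Only numpy, scipy, OpenCV 4.12 (cv2) and the standard library are available. Lean on these libraries where they do the work, as an engineer would, in place of code of your own. Each camera call takes 0.05 s, during which the arm holds its last target. There are 200 camera calls.

TASK

Stand the oil tin that blocks the job card upright on the cork mat, then take the hand scanner off its charger, aim it squarely at the code on the job card and hold it steady until it has read, to open the job. Put every handle block from the tray flat on the press bed with its end up against the back stop, all of them side by side, then push the pedal down to its stop and hold it there for a second to stamp them together. Lay all the blocks flat in the tray again, aim the scanner at the tray's tag in the same way to close the job, and leave the scanner standing on its charger; leave the knife and the mallet where they are.

Things in the scene. Friction and masses are not known exactly. Their poses are not given: they have to be found in the camera images.
- scanner: cordless pistol scanner, 0.24 kg, standing on its flat foot (82 x 66 x 14 mm). Origin: centre of the foot's underside; z up, x the way it looks. Head: box 90 long x 48 wide (y; flat sides to grip from above) x 38 mm, centred 135 mm above the origin, pitched 35 degrees nose down, rear top corner 41 mm above the head's centre
- scan_window (a point): centre of the scanner's red window, 40 mm forward (x) and 107 mm above the scanner's origin; x of this frame is the viewing axis out of it, 35 degrees below the scanner's own x; y as the scanner's. It reads by itself a code 50 to 160 mm in front, within 15 mm of the axis and 25 degrees of square-on, when held still (under 20 mm/s) for 0.6 s
- charger: charging pad fixed on the bench, black plate 110 x 95 x 12 mm with a grey field for the scanner's foot; origin at the centre of its underside, so the scanner's origin stands 12 mm above it; the scanner belongs on its middle, any way round
- job_card: fixed sloping holder with the job card, 115 wide and 150 mm up the slope; origin under it on the bench; its face looks to its own -x and up (face normal 40 degrees above level), from 33 to 148 mm high
- card_label (a point): centre of the bar code (38 x 64 mm) on the job card, 93 mm above the bench; z of this frame points out of the card, y is level
- oil_tin: upright round tin, 58 mm diameter, 160 mm high, 0.3 kg, that stands in front of the job card; origin at the centre of its underside
- mat: round cork mat fixed on the bench, 116 mm diameter, 4 mm thick, the tin's place; origin at the centre of its underside
- tray: open plywood tray, fixed, 180 (x) x 330 (y) x 13 mm high outside, walls and floor 6 mm; origin at the centre of its underside. Blocks lie on its floor lengthwise along x, 115 mm apart in y (room for three). A sloping tag stands on a tab outside its +y end, over x = -0.065 to 0.005, y = 0.197 to 0.235, up to 74 mm high
- tray_tag (a point): centre of the bar code (58 x 36 mm) on the tray's sloping tag, 57 mm above the bench; z of this frame points out of the tag: outward along the tray's +y and up at 45 degrees; x is level
- block_a: loose rectangular wooden knife-handle block, 140 long (own x) x 36 wide (own y) x 28 mm high, 0.12 kg; origin at the centre of its underside. The blocks differ only in wood and are all treated alike; two or all three are present
- block_b: like block_a
- block_c: like block_a
- press: green marking press, fixed; origin on the bench under the middle of the work. Flat bed 12 mm thick from x = -0.09 to 0.16, at least 340 mm wide. Blocks lie on it lengthwise along x, between y = -0.15 and 0.15; scribed lines at y = +-0.0575 part three stations. Guide posts (22 mm diameter) at x = 0.057, y = +-0.186; bridge over x = 0.04 to 0.09, 186 mm high
- back_stop (a point): middle of the front face of the press's steel back stop, a bar 320 mm long (y), 20 mm high above the bed; at x = 0.070 in the press's frame, so a block against it has its centre at x = 0; same axes as the press
- die_bar (a point): middle of the underside of the sprung die bar under the ram (x = 0.039 to 0.073, all along y in the press's frame): with the pedal up 62 mm above the bench, 22 mm over a lying block, so blocks are slid under it from the front (-x) and drawn out the same way before lifting
- foot_valve: pedal valve, fixed on the bench: steel base plate 190 (x) x 115 mm; origin at the centre of its underside. The hinge of its treadle runs along y, 70 mm behind the origin (x = -0.07), 32 mm high
- treadle_pad (a point): point to press: top of the rubber treadle (92 mm wide, 162 mm long from the hinge), 135 mm from the hinge along it, about 83 mm above the bench when up and 47 mm when fully down; z of this frame is the treadle's upward normal
- treadle (a joint): angle of the treadle in rad: 0 up, 0.28 fully down on its stop; a spring brings it back. It takes about 5 N to start and 15 N at the stop, and drives the ram 25 mm down
- knife: finished knife lying on the bench, wooden handle, 225 mm long; bystander
- mallet: wooden mallet lying on the bench, 275 mm long, head 115 x 70 x 60 mm; bystander
Not all that is in view belongs to the job. There is more than one size of the block_b; the job needs the smaller.

How it is judged:
By the outcome, as a careful person would: the job done as asked, in the order asked, and still so for the second after the job is handed in, with the robot touching nothing.
Of block_a, block_b, block_c only 2 to 3 are there at a start; the rules pass over those that are not, and their reading is None.
At some moment in a run one of block_a, block_b, block_c may be knocked a few centimetres aside while the robot is not near it.
It also fails if it takes over 210 s, if anything falls off the work surface, if the arm or the gripper's body presses on something with over 40 N, if the wrist force passes 120 N, or if a joint passes its speed limit or range.

## Working session

There is one attempt and no reset: what is moved stays moved. The work goes in short steps, Python scripts to look and compute and a shell command to move; the robot and the scene stay as the last step left them, time stands still between calls to the robot, and variables do not carry over. Pictures are saved under pics/ and viewed, at most 14 in all, crops included, and the job is handed in when it is done.

```bash
ls; mkdir -p pics; cat > h.py <<'E'
import numpy as np, cv2, json
from plant import env
from scipy.spatial.transform import Rotation as R
def cam(n):
    m=env.camera_model(n); f=240/np.tan(np.radians(m["vfov"]/2))
    Rm=cv2.Rodrigues(np.array(m["rvec"],float))[0]; t=np.array(m["tvec"],float)
    return f,m["cx"],m["cy"],Rm,t
def ray(c,u,v,z):
    f,cx,cy,Rm,t=c; d=Rm.T@np.array([(u-cx)/f,(v-cy)/f,1]); o=-Rm.T@t
    return o+d*(z-o[2])/d[2]
def cloud(c,D):
    f,cx,cy,Rm,t=c; v,u=np.mgrid[:480,:640]
    P=np.stack([(u-cx)/f*D,(v-cy)/f*D,D],-1)
    P=(P-t)@Rm; P[D==0]=np.nan
    return P
def proj(c,p):
    f,cx,cy,Rm,t=c; q=Rm@np.array(p)+t
    return q[0]/q[2]*f+cx,q[1]/q[2]*f+cy
E
python3 - <<'E'
from h import *
for n in("scene","top"):
    c=cam(n);im,D=env.get_image(n);cv2.imwrite(f"pics/{n}0.png",im);np.savez(f"{n}0.npz",im=im,D=D)
    print(n,c[0],(-c[3].T@c[4]).round(3), env.camera_model(n))
s=env.observe();print(s)
E
```

```text
pics
scene 509.51149617075225 [1.096 0.191 1.193] {'vfov': 50.444568231433095, 'cx': 323.4256351215412, 'cy': 237.49138990760707, 'rvec': array([ 1.54496207,  2.28595942, -0.62580344]), 'tvec': array([ 0.21283982, -0.31383389,  1.58655264])}
top 555.246848751197 [ 0.18  -0.053  1.819] {'vfov': 46.751881334741775, 'cx': 320.69097355182413, 'cy': 252.8995922453796, 'rvec': array([ 2.15052079, -2.12616613,  0.18094668]), 'tvec': array([-0.06547173,  0.47305526,  1.76481695])}
{'time': 0.1, 'q': array([-1.26660548,  0.43517332,  0.02497249,  1.57399869, -0.01159718,
        1.13400324, -0.07507876]), 'joint_velocities': array([-0.00067402, -0.00170719,  0.0006864 , -0.00255933,  0.00012625,
        0.00135223, -0.00136071]), 'joint_efforts': array([ 2.53701590e-03, -6.69115448e+01,  9.87596065e-01, -3.15142179e+01,
       -6.04738249e-02,  3.75140947e-02,  3.66903214e-05]), 'tcp_pos': array([0.24715771, 0.57355501, 0.22601388]), 'tcp_rot': array([-3.14016119e+00,  1.33188653e-04,  2.73475600e+00]), 'wrist_force': array([-0.21556326,  0.22427519, -0.28819441]), 'moment': array([ 0.00315796, -0.00203283,  0.0105039 ]), 'finger_force': 0.0, 'opening': 1.0019320214094956}
```

View pics/top0.png

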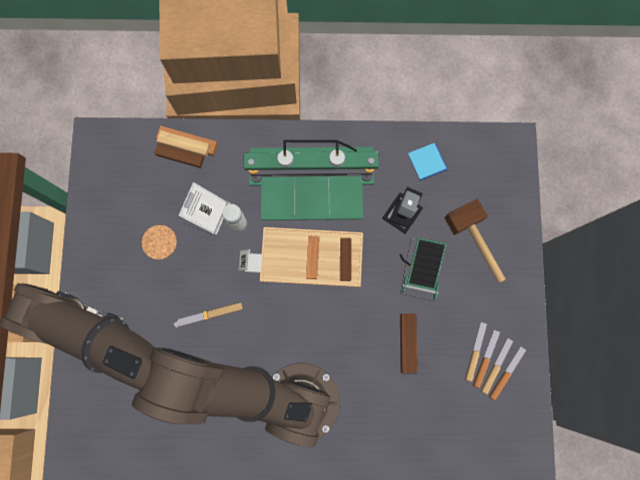

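View pics/scene0.png

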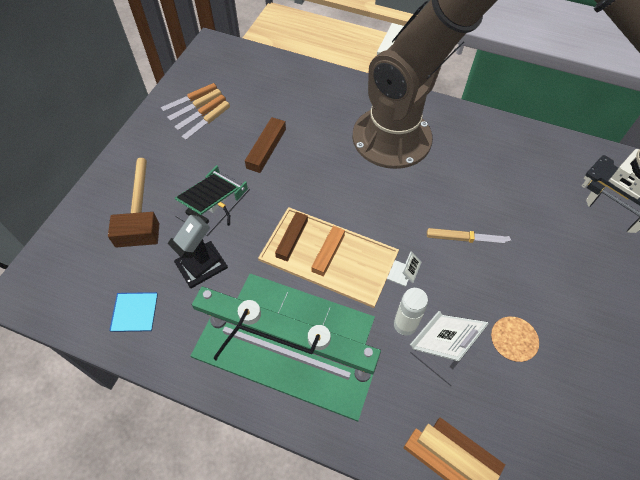

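Top view: the tray at (312,257) holds an orange and a dark block. The press is at (312,190), scanner and charger at (405,208), pedal at (425,265), tin at (235,216), card at (205,208), mat at (158,242) and tag at (246,260). The long dark block at (409,343) and the stack at (185,145) are decoys.

```bash
cat > m.py <<'E'
from h import *
def load(n):
    z=np.load(f"{n}0.npz");c=cam(n);return c,z["im"],cloud(c,z["D"])
def rect(P): 
    (a,b),(w,h),ang=cv2.minAreaRect((P[:,:2]*1000).astype(np.float32)); 
    return f"c=({a:.1f},{b:.1f}) {w:.1f}x{h:.1f} ang={ang:.1f}"
def show(name,m,P):
    n,l,st,_=cv2.connectedComponentsWithStats(m.astype(np.uint8))
    for i in range(1,n):
        if st[i,4]>60:
            Q=P[l==i];Q=Q[~np.isnan(Q).any(1)]
            if len(Q)>20: print(name,st[i].tolist(),rect(Q),"z %.3f %.3f %.3f"%tuple(np.percentile(Q[:,2],[2,50,98])), Q.mean(0).round(3))
E
python3 - <<'E'
from m import *
for n in("top","scene"):
    c,im,P=load(n); z=P[...,2]; hsv=cv2.cvtColor(im,cv2.COLOR_BGR2HSV); H,S,V=cv2.split(hsv)
    inb=(P[...,0]>0.1)&(P[...,0]<1)&(abs(P[...,1])<0.7)
    print(n); g=(H>60)&(H<90)&(S>100)&inb
    show("bed",g&(z<0.02),P); show("bridge",g&(z>0.17),P); show("green mid",g&(z>0.02)&(z<0.15),P)
    print("--tray box"); show("blocks",inb&(z>0.026)&(z<0.042)&(H<25)&(S>80),P)
    show("traywood",inb&(z>0.002)&(z<0.017)&(H<30)&(S>50),P)
    show("white",(S<60)&(V>130)&inb&(z>0.004),P)
    show("black",(V<50)&inb&(z>0.005)&(P[...,1]<0),P)
    show("grey",(S<80)&(V>=50)&(V<180)&inb&(z>0.1)&(P[...,1]<0),P)
    show("all>8mm",inb&(z>0.008)&(P[...,0]>0.2)&(P[...,1]<-0.15),P)
E
```

```text
top
bed [251, 149, 32, 4, 92] c=(830.6,128.6) 13.0x106.5 ang=0.4 z 0.002 0.010 0.019 [0.831 0.133 0.01 ]
bed [286, 148, 50, 4, 150] c=(834.3,-21.9) 16.3x166.6 ang=1.5 z 0.003 0.011 0.019 [ 0.835 -0.025  0.011]
bed [250, 177, 124, 43, 3864] c=(666.2,-28.1) 146.6x415.7 ang=1.3 z 0.002 0.011 0.019 [ 0.666 -0.028  0.011]
--tray box
blocks [158, 126, 46, 16, 148] c=(879.0,415.5) 158.4x21.5 ang=76.9 z 0.026 0.030 0.037 [0.879 0.416 0.031]
blocks [205, 138, 12, 16, 72] c=(839.9,313.0) 57.6x35.1 ang=11.1 z 0.026 0.031 0.039 [0.838 0.314 0.032]
blocks [155, 142, 49, 24, 338] c=(807.3,421.0) 164.0x39.9 ang=74.1 z 0.026 0.030 0.041 [0.81  0.424 0.031]
blocks [467, 224, 38, 58, 285] c=(481.6,-598.0) 203.8x28.0 ang=27.7 z 0.030 0.038 0.042 [ 0.483 -0.595  0.037]
blocks [306, 235, 13, 44, 433] c=(463.5,-32.4) 35.9x140.7 ang=87.1 z 0.027 0.033 0.041 [ 0.463 -0.033  0.033]
blocks [340, 237, 11, 44, 424] c=(458.4,-139.5) 142.6x33.1 ang=0.3 z 0.027 0.034 0.041 [ 0.458 -0.139  0.034]
blocks [401, 314, 16, 58, 774] c=(190.1,-342.1) 49.2x179.5 ang=89.5 z 0.028 0.037 0.042 [ 0.19  -0.341  0.036]
traywood 
[... 8040 characters left out ...]
 [ 0.249 -0.337  0.032]
all>8mm [108, 158, 51, 89, 2098] c=(515.1,-579.5) 280.4x116.8 ang=26.9 z 0.012 0.051 0.064 [ 0.576 -0.545  0.047]
all>8mm [167, 165, 83, 122, 4368] c=(510.5,-375.5) 376.6x178.4 ang=12.7 z 0.009 0.055 0.182 [ 0.539 -0.353  0.069]
all>8mm [258, 208, 44, 58, 389] c=(462.2,-173.1) 46.2x187.1 ang=89.8 z 0.008 0.013 0.037 [ 0.469 -0.172  0.018]
all>8mm [237, 274, 29, 27, 438] c=(637.0,-173.3) 77.2x47.7 ang=1.8 z 0.008 0.012 0.016 [ 0.636 -0.174  0.012]
all>8mm [190, 286, 46, 83, 2225] c=(790.1,-191.8) 122.2x84.9 ang=1.0 z 0.009 0.021 0.168 [ 0.783 -0.192  0.074]
all>8mm [110, 292, 47, 39, 1469] c=(802.7,-416.9) 104.6x103.7 ang=23.8 z 0.008 0.012 0.017 [ 0.804 -0.416  0.012]
```

```bash
python3 - <<'E'
from m import *
c,im,P=load("top");a=cv2.resize(im[120:310,130:480],None,fx=2.28,fy=2.28,interpolation=cv2.INTER_CUBIC)
cv2.imwrite("pics/topz.png",a)
E
```

```text
(no output)
```

View pics/topz.png

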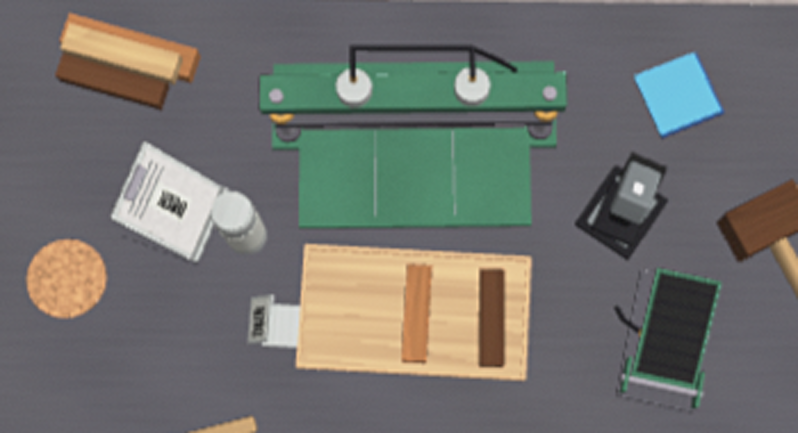

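```bash
python3 - <<'E'
from m import *
def plane(Q):
    for _ in range(3):
        c0=np.median(Q,0) if _==0 else Q.mean(0); n=np.linalg.svd(Q-c0)[2][2]; n*=np.sign(n[2]); d=abs((Q-c0)@n); Q=Q[d<max(.004,2*d.std() if _==0 else 0)]
    return Q.mean(0),n
for n in("top","scene"):
    c,im,P=load(n); z=P[...,2]; H,S,V=cv2.split(cv2.cvtColor(im,cv2.COLOR_BGR2HSV)); g=~np.isnan(z)
    print(n)
    x,y=P[...,0],P[...,1]
    # tin top
    m=g&(z>.152)&(z<.175)&(x>.5)&(x<.7)&(y>.15)&(y<.3); Q=P[m]; print("tin top",len(Q),np.median(Q,0).round(4),cv2.minEnclosingCircle((Q[:,:2]*1000).astype(np.float32)))
    # card
    m=g&(x>.5)&(x<.72)&(y>.2)&(y<.42)&(z>.04)&(z<.14)&(S<60)&(V>150); Q=P[m]; p,nn=plane(Q); print("card",len(Q),p.round(4),nn.round(3),"az",np.degrees(np.arctan2(nn[1],nn[0])).round(1),"el",np.degrees(np.arcsin(nn[2])).round(1))
    d=abs((P-p)@nn); mm=g&(d<.008)&(V<110)&(x>.53)&(x<.70)&(y>.235)&(y<.40)&(z>.04)&(z<.14)
    show("code",cv2.morphologyEx(mm.astype(np.uint8),cv2.MORPH_CLOSE,np.ones((3,3))),P)
    # tag
    m=g&(x>.39)&(x<.5)&(y>.14)&(y<.25)&(z>.03)&(z<.08); Q=P[m]; p,nn=plane(Q); print("tag",len(Q),p.round(4),nn.round(3),"az",np.degrees(np.arctan2(nn[1],nn[0])).round(1),"el",np.degrees(np.arcsin(nn[2])).round(1))
    show("tagcode",cv2.morphologyEx((m&(V<110)).astype(np.uint8),cv2.MORPH_CLOSE,np.ones((3,3))),P)
    # scanner head
    m=g&(x>.54)&(x<.7)&(y>-.42)&(y<-.24)&(z>.125); Q=P[m]; p,nn=plane(Q); print("head",len(Q),p.round(4),nn.round(3),"az",np.degrees(np.arctan2(nn[1],nn[0])).round(1),"el",np.degrees(np.arcsin(nn[2])).round(1),rect(Q))
    hi=Q[Q[:,2]>np.percentile(Q[:,2],90)].mean(0);lo=Q[Q[:,2]<np.percentile(Q[:,2],10)].mean(0);print(hi.round(3),lo.round(3))
    m=g&(x>.5)&(x<.72)&(y>-.44)&(y<-.2)&(z>.007)&(z<.016); print("charger",rect(P[m]))
    # treadle
    m=g&(x>.33)&(x<.54)&(y>-.46)&(y<-.34)&(z>.03)&(z<.095)&(V<60); Q=P[m]; p,nn=plane(Q); print("treadle",len(Q),p.round(4),nn.round(3),"az",np.degrees(np.arctan2(nn[1],nn[0])).round(1),"el",np.degrees(np.arcsin(nn[2])).round(1))
E
```

```text
top
tin top 230 [0.5784 0.2172 0.1592] ((577.2361450195312, 217.70034790039062), 27.86249351501465)
card 1170 [0.6052 0.3137 0.0913] [-0.261 -0.712  0.651] az -110.1 el 40.6
tag 199 [0.4459 0.1865 0.0585] [0.026 0.695 0.718] az 87.9 el 45.9
head 459 [ 0.6294 -0.3347  0.1588] [ 0.449 -0.177  0.876] az -21.4 el 61.1 c=(619.7,-331.3) 53.5x99.6 ang=67.0
[ 0.594 -0.321  0.186] [ 0.654 -0.342  0.137]
charger c=(610.5,-319.1) 238.1x218.7 ang=89.8
treadle 1068 [ 0.4387 -0.3976  0.0655] [-0.324  0.065  0.944] az 168.7 el 70.7
scene
tin top 436 [0.5813 0.2188 0.1601] ((581.3870849609375, 218.41912841796875), 27.678237915039062)
card 1904 [0.6069 0.3154 0.0949] [-0.279 -0.657  0.701] az -113.0 el 44.5
code [437, 330, 20, 10, 118] c=(604.8,311.8) 28.6x25.0 ang=69.3 z 0.073 0.090 0.108 [0.605 0.312 0.09 ]
tag 340 [0.45   0.1884 0.0584] [0.032 0.703 0.71 ] az 87.4 el 45.3
tagcode [408, 257, 11, 18, 98] c=(444.2,190.5) 16.8x43.8 ang=87.6 z 0.049 0.058 0.067 [0.445 0.19  0.058]
head 978 [ 0.6298 -0.3338  0.1592] [ 0.541 -0.022  0.84 ] az -2.3 el 57.2 c=(620.6,-330.4) 57.3x95.8 ang=66.3
[ 0.598 -0.318  0.184] [ 0.651 -0.326  0.133]
charger c=(593.0,-343.9) 255.8x146.3 ang=58.7
treadle 1052 [ 0.4442 -0.3955  0.0675] [-0.319  0.06   0.946] az 169.3 el 71.0
```

Measured: tin at (.579,.218), card label (.606,.313,.092) with view yaw 69°, tag (.446,.189,.058), tray (.468,-.030) at -2.5°, and scanner (.620,-.331) at -23°. All agree with the given sizes. I'll move to a point above the tin.

```bash

python3 -m inch '[[1,0.42,-0.45,0.05,0,0,-0.12],[1,0.83,-0.89,0.1,0,0,-0.24],[1,0.83,-0.89,0.1,0,0,-0.24]]'
python3 -m inch '[[1,0.42,-0.45,0.05,0,0,-0.12],[1,0.83,-0.89,0.1,0,0,-0.24],[1,0.83,-0.89,0.1,0,0,-0.24]]'
python3 -m inch '[[1,0.42,-0.45,0.05,0,0,-0.12],[1,0.83,-0.89,0.1,0,0,-0.24],[1,0.83,-0.89,0.1,0,0,-0.24]]'
python3 -m inch '[[1,0.42,-0.45,0.05,0,0,-0.12],[1,0.83,-0.89,0.1,0,0,-0.25],[1,0.83,-0.89,0.1,0,0,-0.25],[1,0.83,-0.89,0.1,0,0,-0.25]]'
python3 - <<'E'
from h import *
s=env.observe();print(s["time"],s["tcp_pos"],s["tcp_rot"],s["q"].round(2))
c=cam("wrist");im,D=env.get_image("wrist");cv2.imwrite("pics/w1.png",im)
P=cloud(c,D);z=P[...,2];x,y=P[...,0],P[...,1]
Q=P[(z>.152)&(z<.17)&(x>.5)&(x<.65)&(y>.15)&(y<.3)];print(len(Q),np.median(Q,0),cv2.minEnclosingCircle((Q[:,:2]*1000).astype(np.float32)) if len(Q) else "")
E
```

```text
time: 0.48
tcp_pos: [0.3352, 0.4806, 0.2372]
tcp_rot: [3.141, 0.003, 2.347]
wrist_force: [-0.4, -0.4, -1.1]
opening: 0.999
finger_force: 0.0
time: 0.85
tcp_pos: [0.4171, 0.3919, 0.2471]
tcp_rot: [3.14, 0.002, 1.972]
wrist_force: [-0.4, 0.9, 1.1]
opening: 0.999
finger_force: 0.0
time: 1.23
tcp_pos: [0.4993, 0.3032, 0.257]
tcp_rot: [3.14, 0.002, 1.596]
wrist_force: [-0.3, 0.9, -0.2]
opening: 1.001
finger_force: 0.0
time: 1.72
tcp_pos: [0.5783, 0.22, 0.266]
tcp_rot: [-3.14, 0.0, 1.215]
wrist_force: [0.2, 0.7, 0.3]
opening: 1.0
finger_force: 0.0
1.725 [0.57833344 0.2200407  0.2659747 ] [-3.13992291e+00  6.03086334e-05  1.21513902e+00] [-0.78  0.42  0.49  1.56 -0.21  1.22 -0.61]
4412 [0.57853938 0.22062656 0.16094708] ((578.1436767578125, 219.6065673828125), 27.19187355041504)
```

View pics/w1.png

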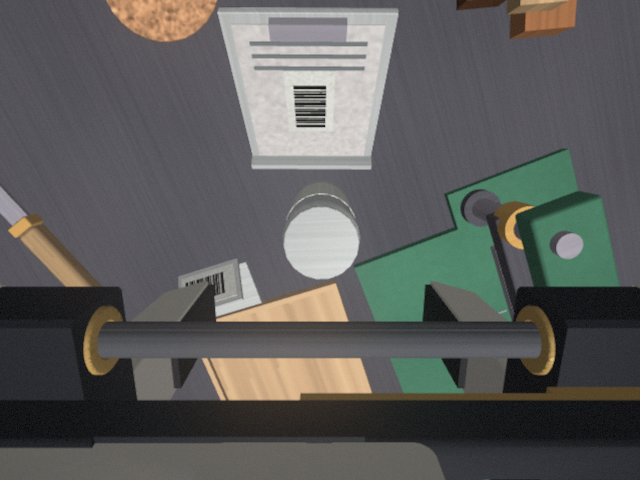

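The wrist view shows the tin cap centred at (321,243) and the card code at (310,106). Now I'll descend and grip the tin.

```bash
python3 - <<'E'
from h import *
c=cam("wrist");im,D=env.get_image("wrist");P=cloud(c,D)
print("code",np.nanmedian(P[86:127,294:327].reshape(-1,3),0))
a=P[20:165,225:395].reshape(-1,3);a=a[~np.isnan(a).any(1)&(a[:,2]>.05)&(a[:,2]<.13)]
n=np.linalg.svd(a-a.mean(0),full_matrices=False)[2][2];n*=np.sign(n[2]);print(n,np.degrees(np.arctan2(n[1],n[0])),np.degrees(np.arcsin(n[2])))
b=P[270:300,185:240].reshape(-1,3);print("tag",np.nanmedian(b[b[:,2]>.04],0))
E
python3 -m inch '[[1,0,0,-0.5,0,0,0],[1,0,0,-1,0,0,0],[1,0,0,-1,0,0,0]]'
python3 -m inch '[[1,0,0,-0.3,0,0,0],[1,0,0,-0.63,0,0,0],[1,0,0,-0.63,0,0,0],[-1,0,0,-0.63,0,0,0],[-1,0,0,-0.63,0,0,0],[-1,0,0,-0.63,0,0,0],[-1,0,0,-0.63,0,0,0],[-1,0,0,-0.63,0,0,0],[-1,0,0,-0.63,0,0,0]]'
```

```text
code [0.60334814 0.31310912 0.0923779 ]
[-0.2709148  -0.71807994  0.64106659] -110.67032021767893 39.871398603583884
tag [0.46766377 0.19793116 0.06266805]
time: 2.2
tcp_pos: [0.5758, 0.219, 0.1635]
tcp_rot: [-3.136, 0.005, 1.215]
wrist_force: [1.4, 0.4, -0.1]
opening: 1.0
finger_force: 0.0
time: 3.32
tcp_pos: [0.5795, 0.2182, 0.1043]
tcp_rot: [3.141, -0.001, 1.211]
wrist_force: [-1.5, 0.7, 6.5]
opening: 0.625
finger_force: 30.0
```

```bash

python3 -m inch '[[-1,0,0,0.2,0,0,0],[-1,0,0,0.6,0,0,0],[-1,0,0,1,0,0,0],[-1,0,0,1,0,0,0]]'
python3 -m inch '[[-1,0,0,0.4,0,0,0],[-1,0,0,0.7,0,0,0],[-1,-0.1,0.3,0.7,0,0,0],[-1,-0.2,0.7,0.7,0,0,0],[-1,-0.3,1,0.7,0,0,0]]'
python3 -m inch '[[-1,-0.1,0.4,0,0,0,0],[-1,-0.2,0.7,0,0,0,0],[-1,-0.3,1,0,0,0,0]]'
python3 -m inch '[[-1,-0.03,0.3,0,0,0,0],[-1,-0.05,0.57,0,0,0,0],[-1,-0.05,0.6,0,0,0,0],[-1,-0.05,0.6,0,0,0,0]]'
python3 - <<'E'
from h import *
s=env.observe();print(s["tcp_pos"],s["wrist_force"])
c=cam("top");im,D=env.get_image("top");P=cloud(c,D)
H,S,V=cv2.split(cv2.cvtColor(im,cv2.COLOR_BGR2HSV));z=P[...,2]
c2=cam("scene");im2,D2=env.get_image("scene");cv2.imwrite("pics/s2.png",im2);P2=cloud(c2,D2);z2=P2[...,2]
Q=P2[(P2[...,0]>.4)&(P2[...,0]<.62)&(P2[...,1]>.4)&(P2[...,1]<.56)&(z2>.1)&(z2<.24)&(cv2.cvtColor(im2,cv2.COLOR_BGR2HSV)[...,1]<60)];print(np.percentile(Q,[3,50,97],0))
E
```

```text
time: 3.82
tcp_pos: [0.581, 0.2182, 0.2064]
tcp_rot: [3.138, -0.003, 1.211]
wrist_force: [0.5, -0.6, -3.4]
opening: 0.622
finger_force: 30.0
time: 4.45
tcp_pos: [0.5478, 0.3196, 0.2716]
tcp_rot: [-3.139, 0.002, 1.212]
wrist_force: [0.6, 0.8, -3.4]
opening: 0.622
finger_force: 30.0
time: 4.82
tcp_pos: [0.5181, 0.4187, 0.2714]
tcp_rot: [-3.14, 0.003, 1.211]
wrist_force: [0.6, 0.5, -1.9]
opening: 0.628
finger_force: 30.0
time: 5.32
tcp_pos: [0.5142, 0.4771, 0.2721]
tcp_rot: [-3.141, 0.003, 1.211]
wrist_force: [0.5, -0.5, -3.6]
opening: 0.627
finger_force: 30.0
[0.51418282 0.47707451 0.27210204] [ 0.52360361 -0.51003433 -3.60724006]
[[0.51479875 0.44828057 0.17419287]
 [0.53945719 0.46500347 0.20658101]
 [0.54443928 0.49610431 0.23802344]]
```

```bash

python3 -m inch '[[-1,0,0.02,-0.4,0,0,0],[-1,0,0.02,-0.8,0,0,0],[-1,0,0.02,-1,0,0,0],[-1,0,0.02,-1,0,0,0]]'
python3 -m inch '[[-1,0,0,-0.3,0,0,0],[-1,0,0,-0.5,0,0,0],[-1,0,0,-0.58,0,0,0],[-1,0,0,-0.62,0,0,0],[-1,0,0,-0.64,0,0,0],[-1,0,0,-0.64,0,0,0]]'

```

```text
time: 5.92
tcp_pos: [0.5138, 0.4782, 0.1721]
tcp_rot: [-3.14, 0.003, 1.21]
wrist_force: [-0.3, -0.1, -3.0]
opening: 0.626
finger_force: 30.0
time: 6.68
tcp_pos: [0.5146, 0.4802, 0.1103]
tcp_rot: [3.141, -0.001, 1.211]
wrist_force: [1.0, 0.8, -3.4]
opening: 0.63
finger_force: 30.0
```

```bash

python3 -m inch '[[-1,0,0,-0.02,0,0,0],[-1,0,0,-0.03,0,0,0],[-1,0,0,-0.03,0,0,0]]'
python3 -m inch '[[0.4,0,0,0,0,0,0],[0.6,0,0,0,0,0,0],[1,0,0,0,0,0,0],[1,0,0,0,0,0,0],[1,0,0,0.2,0,0,0],[1,0,0,0.6,0,0,0],[1,0,0,1,0,0,0],[1,0,0,1,0,0,0]]'
python3 -m inch '[[1,0,0,0.4,0,0,0],[1,0,0,0.6,0,0,0],[1,0,0,0.6,0,0,0]]'
python3 - <<'E'
from h import *
c=cam("wrist");im,D=env.get_image("wrist");P=cloud(c,D);z=P[...,2]
print(env.observe()["tcp_pos"])
Q=P[(z>.15)&(z<.2)&(abs(P[...,0]-.51)<.08)&(abs(P[...,1]-.48)<.08)];print(len(Q),np.percentile(Q[:,2],[5,95]),cv2.minEnclosingCircle((Q[:,:2]*1000).astype(np.float32)))
Q=P[(z>-.003)&(z<.012)&(cv2.cvtColor(im,cv2.COLOR_BGR2HSV)[...,1]>90)&(abs(P[...,0]-.51)<.09)&(abs(P[...,1]-.48)<.09)];print("mat",len(Q),cv2.minEnclosingCircle((Q[:,:2]*1000).astype(np.float32)))
E
```

```text
time: 7.05
tcp_pos: [0.5148, 0.4806, 0.1084]
tcp_rot: [3.141, -0.002, 1.211]
wrist_force: [-2.1, -1.2, 5.3]
opening: 0.627
finger_force: 30.0
time: 8.05
tcp_pos: [0.5164, 0.4812, 0.2123]
tcp_rot: [3.138, -0.007, 1.211]
wrist_force: [0.2, 0.8, -0.4]
opening: 0.999
finger_force: 0.0
time: 8.43
tcp_pos: [0.515, 0.4803, 0.2687]
tcp_rot: [3.14, -0.003, 1.211]
wrist_force: [0.7, -1.2, -1.1]
opening: 0.999
finger_force: 0.0
[0.5144127  0.47997106 0.2670168 ]
4855 [0.15445497 0.16607562] ((513.3671875, 481.81988525390625), 28.62412452697754)
mat 3934 ((512.0239868164062, 479.6781311035156), 57.683937072753906)
```

```bash

A='[[1,0.06,-0.45,0,0,0,-0.06],[1,0.118,-0.9,0,0,0,-0.114]]'
python3 -m inch '[[1,0.06,-0.45,0,0,0,-0.06],[1,0.12,-0.9,0,0,0,-0.11]]' >/dev/null
python3 -m inch '[[1,0.06,-0.45,0,0,0,-0.06],[1,0.12,-0.9,0,0,0,-0.11]]' >/dev/null
python3 -m inch '[[1,0.06,-0.45,0,0,0,-0.06],[1,0.12,-0.9,0,0,0,-0.11]]' >/dev/null
python3 -m inch '[[1,0.06,-0.45,0,0,0,-0.06],[1,0.12,-0.9,0,0,0,-0.11]]' >/dev/null
python3 -m inch '[[1,0.06,-0.45,0,0,0,-0.06],[1,0.12,-0.9,0,0,0,-0.11]]'
python3 -m inch '[[1,0.06,-0.45,0,0,0,-0.06],[1,0.12,-0.9,0,0,0,-0.11]]' >/dev/null
python3 -m inch '[[1,0.06,-0.45,0,0,0,-0.06],[1,0.12,-0.9,0,0,0,-0.12]]' >/dev/null
python3 -m inch '[[1,0.06,-0.45,0,0,0,-0.06],[1,0.12,-0.9,0,0,0,-0.12],[1,0.12,-0.9,0,0,0,-0.12]]'
python3 -m inch '[[1,0.06,-0.45,0,0,0,-0.06],[1,0.12,-0.9,0,0,0,-0.12],[1,0.12,-0.9,0,0,0,-0.12],[1,0.12,-0.9,0,0,0,-0.12],[1,0.12,-0.9,0,0,0,-0.12]]'
python3 - <<'E'
from m import *
c=cam("wrist");im,D=env.get_image("wrist");P=cloud(c,D);z=P[...,2];cv2.imwrite("pics/w3.png",im)
s=env.observe();print(s["tcp_pos"],s["tcp_rot"],s["q"].round(2))
Q=P[(z>.12)&(z<.2)&(abs(P[...,0]-.62)<.09)&(abs(P[...,1]+.33)<.09)];print(len(Q),np.percentile(Q[:,2],[2,98]),rect(Q))
m=(z>.007)&(z<.017)&(abs(P[...,0]-.62)<.09)&(abs(P[...,1]+.33)<.09);print(rect(P[m]))
E
```

```text
time: 9.72
tcp_pos: [0.5735, 0.0287, 0.2654]
tcp_rot: [-3.141, 0.002, 0.344]
wrist_force: [0.5, 0.4, -0.3]
opening: 0.999
finger_force: 0.0
time: 10.6
tcp_pos: [0.6084, -0.2444, 0.2653]
tcp_rot: [3.139, 0.002, -0.21]
wrist_force: [0.2, -0.6, -0.1]
opening: 1.002
finger_force: 0.0
time: 11.22
tcp_pos: [0.6229, -0.328, 0.2663]
tcp_rot: [-3.14, 0.001, -0.388]
wrist_force: [-0.6, -0.1, 1.0]
opening: 0.997
finger_force: 0.0
[ 0.62285959 -0.32816042  0.2665248 ] [-3.14057376e+00  3.76506441e-04 -3.88633002e-01] [-0.07  0.66  0.89  1.34 -0.51  1.38 -1.15]
9352 [0.1385532  0.18666179] c=(618.8,-330.9) 54.2x96.1 ang=66.6
c=(605.4,-347.8) 139.7x113.8 ang=56.0
```

View pics/w3.png

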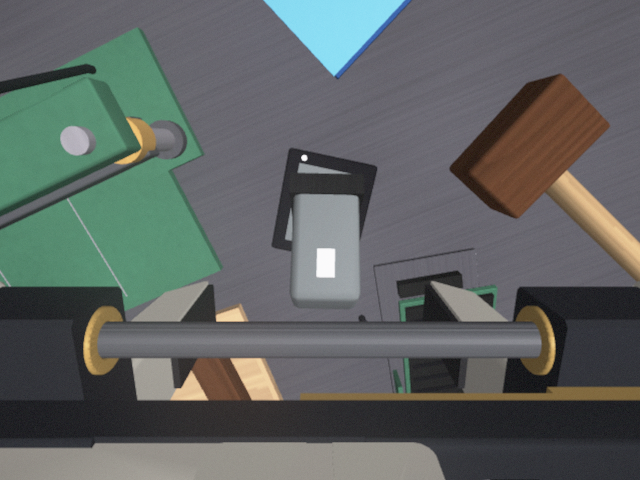

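The wrist view shows the scanner head upright at (326,250), nose up the image, over the charger plate, whose centre is about (325,206). Next: grip it.

```bash
python3 - <<'E'
from h import *
c=cam("wrist");print("charger",ray(c,325,206,.012),[ray(c,u,v,.012).round(3) for u,v in((290,149),(377,165),(272,248))])
E
python3 -m inch '[[1,-0.03,-0.03,-0.3,0,0,-0.01],[1,-0.03,-0.03,-0.7,0,0,-0.01],[1,-0.03,-0.03,-0.7,0,0,-0.01]]'
python3 -m inch '[[1,0,0,-0.3,0,0,0],[1,0,0,-0.63,0,0,0],[1,0,0,-0.63,0,0,0],[1,0,0,-0.63,0,0,0],[-1,0,0,-0.63,0,0,0],[-1,0,0,-0.63,0,0,0],[-1,0,0,-0.63,0,0,0],[-1,0,0,-0.63,0,0,0],[-1,0,0,-0.63,0,0,0],[-1,0,0,-0.63,0,0,0]]'
```

```text
charger [ 0.61981032 -0.33380285  0.012     ] [array([ 0.689, -0.323,  0.012]), array([ 0.639, -0.4  ,  0.012]), array([ 0.599, -0.262,  0.012])]
time: 11.65
tcp_pos: [0.6185, -0.3303, 0.1941]
tcp_rot: [-3.14, 0.005, -0.405]
wrist_force: [0.4, 0.0, -0.4]
opening: 0.999
finger_force: 0.0
time: 12.9
tcp_pos: [0.6194, -0.3329, 0.1336]
tcp_rot: [-3.142, 0.0, -0.407]
wrist_force: [-0.0, 1.5, 0.0]
opening: 0.521
finger_force: 29.9
```

```bash

python3 -m inch '[[-1,0,0,0.2,0,0,0],[-1,0,0,0.6,0,0,0],[-1,0,0,1,0,0,0],[-1,0,0,1,0,0,0]]'
python3 -m inch '[[-1,0,0.2,0.3,0,0,0.05],[-1,-0.05,0.5,0.36,0,0,0.1],[-1,-0.1,0.9,0.36,0,0,0.17]]' >/dev/null
python3 -m inch '[[-1,-0.03,0.3,0,0,0,0.06],[-1,-0.07,0.6,0,0,0,0.12],[-1,-0.1,0.87,0,0,0,0.17]]' >/dev/null
python3 -m inch '[[-1,-0.03,0.3,0,0,0,0.06],[-1,-0.07,0.6,0,0,0,0.12],[-1,-0.1,0.87,0,0,0,0.17]]' >/dev/null
python3 -m inch '[[-1,-0.03,0.3,0,0,0,0.06],[-1,-0.07,0.6,0,0,0,0.12],[-1,-0.1,0.87,0,0,0,0.17]]' >/dev/null
python3 -m inch '[[-1,-0.03,0.3,0,0,0,0.06],[-1,-0.07,0.6,0,0,0,0.12],[-1,-0.1,0.87,0,0,0,0.17]]' >/dev/null
python3 -m inch '[[-1,-0.03,0.3,0,0,0,0.06],[-1,-0.07,0.6,0,0,0,0.12],[-1,-0.1,0.87,0,0,0,0.18],[-1,-0.1,0.87,0,0,0,0.18],[-1,-0.1,0.87,0,0,0,0.18]]'
python3 - <<'E'
from h import *
s=env.observe();print(s["tcp_pos"],np.degrees(s["tcp_rot"]),s["q"].round(2))
p=s["tcp_pos"];a=s["tcp_rot"][2];f=np.array([np.cos(a),np.sin(a),0]);print(f)
w=p+[0,0,-.1216]+.04*f+[0,0,.107]; L=np.array([.604,.313,.0925])
v=.819*f+[0,0,-.5736]; n=np.array([-.271,-.718,.641])
tgt=L-.11*v-.04*f-[0,0,.107]+[0,0,.1216]; print("target tcp",tgt,"move",tgt-p,"ang",np.degrees(np.arccos(-v@n/np.linalg.norm(n))))
E
```

```text
time: 13.4
tcp_pos: [0.6203, -0.3349, 0.2386]
tcp_rot: [3.14, -0.007, -0.407]
wrist_force: [-0.3, -0.0, -2.9]
opening: 0.517
finger_force: 29.9
time: 15.9
tcp_pos: [0.5594, 0.1919, 0.2697]
tcp_rot: [3.141, 0.001, 1.211]
wrist_force: [0.0, -0.2, -2.2]
opening: 0.523
finger_force: 30.0
[0.55936557 0.19189703 0.26966654] [1.79984045e+02 3.42378405e-02 6.94073414e+01] [-0.78  0.37  0.5   1.63 -0.18  1.2  -0.6 ]
[0.35172171 0.93610461 0.        ]
target tcp [0.55824452 0.19122215 0.170196  ] move [-0.00112105 -0.00067488 -0.09947054] ang 4.9386663308718575
```

```bash

python3 -m inch '[[-1,-0.01,-0.01,-0.3,0,0,0],[-1,-0.01,-0.01,-0.6,0,0,0],[-1,-0.01,-0.01,-0.9,0,0,0],[-1,-0.01,-0.01,-0.99,0,0,0],[-1,-0.01,-0.01,-0.99,0,0,0],[-1,-0.01,-0.01,-0.99,0,0,0],[-1,-0.01,-0.01,-0.99,0,0,0],[-1,-0.01,-0.01,-0.99,0,0,0],[-1,-0.01,-0.01,-0.99,0,0,0],[-1,-0.01,-0.01,-0.99,0,0,0],[-1,-0.01,-0.01,-0.99,0,0,0],[-1,-0.01,-0.01,-0.99,0,0,0],[-1,-0.01,-0.01,-0.99,0,0,0],[-1,-0.01,-0.01,-0.99,0,0,0],[-1,-0.01,-0.01,-0.99,0,0,0],[-1,-0.01,-0.01,-0.99,0,0,0]]'
python3 - <<'E'
from h import *
c=cam("scene");im,D=env.get_image("scene");cv2.imwrite("pics/s4.png",cv2.resize(im[180:440,300:560],None,fx=2.2,fy=2.2))
c=cam("wrist");im,D=env.get_image("wrist");cv2.imwrite("pics/w4.png",im)
E
```

```text
time: 17.9
tcp_pos: [0.5583, 0.191, 0.1708]
tcp_rot: [3.142, -0.0, 1.211]
wrist_force: [-0.5, -0.4, -2.0]
opening: 0.522
finger_force: 30.0
```

View pics/s4.png

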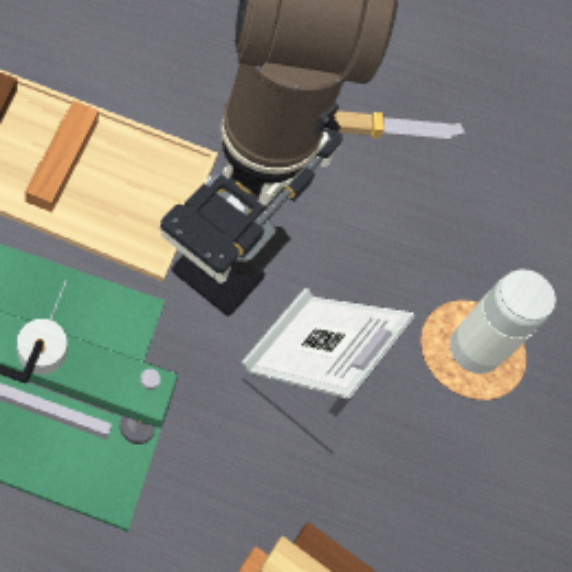

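View pics/w4.png

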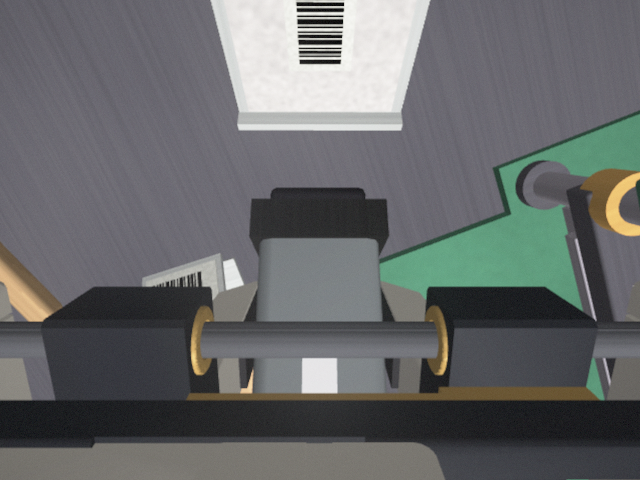

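Scanner nose at (318,205) is in line with the code at (320,30); it has been held still for over a second. A little more hold for certainty, then back to the charger.

```bash

python3 -m inch '[[-1,0,0,0,0,0,0],[-1,0,0,0,0,0,0],[-1,0,0,0,0,0,0],[-1,0,0,0,0,0,0],[-1,0,0,0,0,0,0],[-1,0,0,0,0,0,0],[-1,0,0,0.3,0,0,0],[-1,0,0,0.6,0,0,0],[-1,0,0,1,0,0,0]]'
python3 -m inch '[[-1,0.03,-0.3,0,0,0,-0.06],[-1,0.07,-0.6,0,0,0,-0.12],[-1,0.1,-0.87,0,0,0,-0.17]]' >/dev/null
python3 -m inch '[[-1,0.03,-0.3,0,0,0,-0.06],[-1,0.07,-0.6,0,0,0,-0.12],[-1,0.1,-0.87,0,0,0,-0.17]]' >/dev/null
python3 -m inch '[[-1,0.03,-0.3,0,0,0,-0.06],[-1,0.07,-0.6,0,0,0,-0.12],[-1,0.1,-0.87,0,0,0,-0.17]]' >/dev/null
python3 -m inch '[[-1,0.03,-0.3,0,0,0,-0.06],[-1,0.07,-0.6,0,0,0,-0.12],[-1,0.1,-0.87,0,0,0,-0.17]]' >/dev/null
python3 -m inch '[[-1,0.03,-0.3,0,0,0,-0.06],[-1,0.07,-0.6,0,0,0,-0.12],[-1,0.1,-0.87,0,0,0,-0.17]]' >/dev/null
python3 -m inch '[[-1,0.03,-0.3,0,0,0,-0.06],[-1,0.07,-0.6,0,0,0,-0.12],[-1,0.1,-0.87,0,0,0,-0.18],[-1,0.1,-0.87,0,0,0,-0.18],[-1,0.1,-0.87,0,0,0,-0.18]]'
python3 -m inch '[[-1,0,0,-0.3,0,0,0],[-1,0,0,-0.6,0,0,0],[-1,0,0,-0.9,0,0,0],[-1,0,0,-0.9,0,0,0],[-1,0,0,-0.9,0,0,0]]'

```

```text
time: 19.12
tcp_pos: [0.5578, 0.1909, 0.2711]
tcp_rot: [-3.141, 0.001, 1.211]
wrist_force: [0.8, -0.2, -2.2]
opening: 0.521
finger_force: 30.0
time: 21.62
tcp_pos: [0.6184, -0.3308, 0.2704]
tcp_rot: [-3.141, 0.001, -0.406]
wrist_force: [-0.2, 1.5, -2.5]
opening: 0.521
finger_force: 30.0
time: 22.25
tcp_pos: [0.619, -0.3308, 0.1821]
tcp_rot: [3.142, -0.001, -0.406]
wrist_force: [-0.3, 0.0, -2.4]
opening: 0.52
finger_force: 30.0
```

```bash

python3 -m inch '[[-1,0,0,-0.3,0,0,0],[-1,0,0,-0.43,0,0,0],[-1,0,0,-0.48,0,0,0],[-1,0,0,-0.49,0,0,0],[-1,0,0,-0.49,0,0,0]]'
python3 -m inch '[[0.3,0,0,0,0,0,0],[0.6,0,0,0,0,0,0],[1,0,0,0,0,0,0],[1,0,0,0,0,0,0],[1,0,0,0.3,0,0,0],[1,0,0,0.6,0,0,0],[1,0,0,1,0,0,0]]'
python3 -m inch '[[1,-0.2,0.2,0.3,0,0,0.05],[1,-0.5,0.5,0.4,0,0,0.1],[1,-0.75,1,0.4,0,0,0.1]]'
python3 -m inch '[[1,-0.4,0.5,0,0,0,0.1],[1,-0.8,1,0,0,0,0.13],[1,-0.8,1,0,0,0,0.13],[1,-0.8,1,0,0,0,0.13]]'
python3 - <<'E'
from m import *
c=cam("top");im,D=env.get_image("top");P=cloud(c,D);z=P[...,2];x,y=P[...,0],P[...,1]
Q=P[(z>.12)&(z<.2)&(abs(x-.62)<.09)&(abs(y+.33)<.09)];print("scanner",rect(Q),Q[:,2].max())
c=cam("scene");im,D=env.get_image("scene");P=cloud(c,D);z=P[...,2];x,y=P[...,0],P[...,1]
Q=P[(z>.12)&(z<.2)&(abs(x-.62)<.09)&(abs(y+.33)<.09)];print("scanner",rect(Q),Q[:,2].max())
c=cam("wrist");im,D=env.get_image("wrist");P=cloud(c,D);z=P[...,2];cv2.imwrite("pics/w5.png",im)
s=env.observe();print(s["tcp_pos"],np.degrees(s["tcp_rot"]),s["q"].round(2))
H,S,V=cv2.split(cv2.cvtColor(im,cv2.COLOR_BGR2HSV))
show("blk",(z>.026)&(z<.042)&(H<25)&(S>80),P); g=(H>60)&(H<90)&(S>100)
show("bed",g&(z<.02),P)
E
```

```text
time: 22.88
tcp_pos: [0.6194, -0.331, 0.1336]
tcp_rot: [-3.141, -0.002, -0.406]
wrist_force: [0.7, 2.6, 5.8]
opening: 0.52
finger_force: 30.0
time: 23.75
tcp_pos: [0.6179, -0.3307, 0.2319]
tcp_rot: [3.142, 0.002, -0.407]
wrist_force: [0.7, 0.6, 0.1]
opening: 0.999
finger_force: 0.0
time: 24.12
tcp_pos: [0.5422, -0.2323, 0.2728]
tcp_rot: [3.141, -0.002, -0.252]
wrist_force: [0.4, 1.6, -0.5]
opening: 0.995
finger_force: 0.0
time: 24.62
tcp_pos: [0.4638, -0.1309, 0.2722]
tcp_rot: [-3.141, -0.001, -0.045]
wrist_force: [1.2, -0.7, -0.5]
opening: 1.002
finger_force: 0.0
scanner c=(620.1,-328.7) 53.3x98.0 ang=64.5 0.19336417631012268
scanner c=(621.2,-328.5) 59.5x95.0 ang=65.1 0.189389411899043
[ 0.46392023 -0.13267627  0.27198529] [ 1.79918538e+02 -3.63359351e-02 -2.76886377e+00] [-0.64  0.2   0.98  1.89 -0.19  1.14 -1.21]
blk [200, 145, 44, 133, 4781] c=(462.8,-31.5) 36.6x139.2 ang=87.2 z 0.030 0.035 0.037 [ 0.466 -0.033  0.035]
blk [305, 144, 40, 134, 4582] c=(457.8,-139.0) 36.0x139.7 ang=89.9 z 0.033 0.035 0.037 [ 0.461 -0.139  0.035]
bed [22, 0, 119, 60, 2209] c=(646.1,87.7) 109.9x52.4 ang=87.3 z 0.011 0.013 0.015 [0.654 0.08  0.013]
bed [141, 0, 115, 57, 2209] c=(642.3,-24.8) 109.5x49.6 ang=87.3 z 0.011 0.013 0.015 [ 0.647 -0.029  0.013]
bed [260, 0, 117, 75, 3854] c=(629.0,-140.6) 111.7x65.4 ang=87.7 z 0.011 0.013 0.015 [ 0.634 -0.145  0.013]
bed [41, 40, 20, 11, 69] c=(635.9,122.9) 8.6x20.0 ang=6.3 z 0.011 0.013 0.016 [0.635 0.122 0.013]
bed [129, 42, 16, 17, 75] c=(627.2,38.6) 15.8x12.7 ang=66.1 z 0.012 0.013 0.015 [0.627 0.039 0.013]
```

View pics/w5.png

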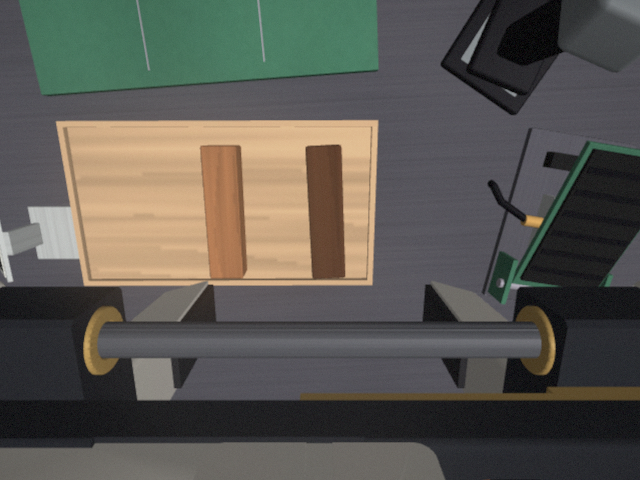

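The wrist view shows the blocks at (222,212) and (325,212). Bed front corners are at (45,94) and (378,70), and the scribed lines end at (148,70) and (263,62).

```bash
python3 - <<'E'
from m import *
c=cam("wrist");im,D=env.get_image("wrist");print(env.observe()["tcp_pos"])
p=[ray(c,u,v,.012) for u,v in((45,94),(378,70),(137,0),(148,70),(258,0),(263,62))]
for q in p: print(q.round(4))
e=p[0]-p[1];yaw=np.arctan2(-e[0],e[1]);print("yaw edge",np.degrees(yaw),np.linalg.norm(e))
for a,b in((2,3),(4,5)):
    d=p[a]-p[b];print("line yaw",np.degrees(np.arctan2(d[1],d[0])))
y=np.radians(1.5)
for yy in (yaw,y):
    f=np.array([np.cos(yy),np.sin(yy)]);l=np.array([-f[1],f[0]])
    print("origin edge",((p[0]+p[1])/2)[:2]+.09*f, "lines mid y-local", [(q[:2]@l).round(4) for q in p[2:]])
t=[ray(c,u,v,.013) for u,v in((60,122),(377,121),(373,285),(85,286))]
for q in t:print("tray",q.round(4))
E
```

```text
[ 0.46375576 -0.1327139   0.27182279]
[0.5903 0.1382 0.012 ]
[ 0.5964 -0.1983  0.012 ]
[0.6694 0.031  0.012 ]
[0.6075 0.0306 0.012 ]
[ 0.6638 -0.0844  0.012 ]
[ 0.6093 -0.0845  0.012 ]
yaw edge 1.0339577553779677 0.3365967219040721
line yaw 0.3490690300900613
line yaw 0.07004950568640587
origin edge [ 0.68333369 -0.02842496] lines mid y-local [np.float64(0.0189), np.float64(0.0196), np.float64(-0.0964), np.float64(-0.0954)]
origin edge [ 0.68331751 -0.02769308] lines mid y-local [np.float64(0.0134), np.float64(0.0147), np.float64(-0.1017), np.float64(-0.1004)]
tray [0.5627 0.1285 0.013 ]
tray [ 0.5478 -0.1967  0.013 ]
tray [ 0.3683 -0.1904  0.013 ]
tray [0.3833 0.1399 0.013 ]
```

```bash

python3 -m inch '[[0.13,-0.2,-0.03,-0.5,0,0,0.03],[0.13,-0.48,-0.06,-1,0,0,0.03],[0.13,-0.48,-0.06,-1,0,0,0.03]]'
python3 -m inch '[[0.13,0,0,-0.5,0,0,0],[0.13,0,0,-1,0,0,0],[0.13,0,0,-1,0,0,0],[0.13,0,0,-1,0,0,0]]'
python3 - <<'E'
from m import *
c=cam("wrist");im,D=env.get_image("wrist");P=cloud(c,D);z=P[...,2]
H,S,V=cv2.split(cv2.cvtColor(im,cv2.COLOR_BGR2HSV))
show("blk",(z>.026)&(z<.042)&(H<25)&(S>80),P)
E
```

```text
time: 25.2
tcp_pos: [0.4106, -0.1377, 0.1688]
tcp_rot: [-3.141, 0.008, -0.003]
wrist_force: [0.7, 1.0, 0.8]
opening: 0.724
finger_force: 0.0
time: 25.7
tcp_pos: [0.4168, -0.1382, 0.0733]
tcp_rot: [3.141, -0.002, 0.0]
wrist_force: [-0.0, 0.0, 0.7]
opening: 0.566
finger_force: 0.0
blk [58, 35, 101, 251, 19378] c=(470.1,-32.5) 37.5x125.3 ang=87.2 z 0.028 0.035 0.036 [ 0.476 -0.034  0.035]
blk [284, 48, 77, 273, 19143] c=(458.0,-139.2) 36.2x139.2 ang=89.9 z 0.033 0.035 0.036 [ 0.464 -0.139  0.035]
```

```bash

python3 -m inch '[[0.13,-0.01,-0.01,-0.4,0,0,0],[0.13,-0.01,-0.01,-0.6,0,0,0],[0.13,-0.01,-0.01,-0.62,0,0,0],[0.13,-0.01,-0.01,-0.62,0,0,0],[-1,-0.01,-0.01,-0.62,0,0,0],[-1,-0.01,-0.01,-0.62,0,0,0],[-1,-0.01,-0.01,-0.62,0,0,0],[-1,-0.01,-0.01,-0.62,0,0,0],[-1,-0.01,-0.01,-0.62,0,0,0]]'
python3 -m inch '[[-1,0,0,0.2,0,0,0],[-1,0,0,0.4,0,0,0],[-1,0,0,0.6,0,0,0],[-1,0,0,0.6,0,0,0]]'
python3 - <<'E'
from m import *
for n in("scene","wrist"):
    c=cam(n);im,D=env.get_image(n);P=cloud(c,D);z=P[...,2]
    H,S,V=cv2.split(cv2.cvtColor(im,cv2.COLOR_BGR2HSV))
    show(n,(z>.06)&(z<.12)&(H<25)&(S>80)&(abs(P[...,1]+.14)<.07)&(abs(P[...,0]-.46)<.1),P)
E
```

```text
time: 26.88
tcp_pos: [0.4149, -0.1382, 0.0104]
tcp_rot: [-3.142, -0.001, 0.001]
wrist_force: [-1.0, 0.6, 10.5]
opening: 0.392
finger_force: 29.9
time: 27.38
tcp_pos: [0.4151, -0.1379, 0.0706]
tcp_rot: [3.142, -0.002, 0.002]
wrist_force: [-0.1, 0.6, -2.2]
opening: 0.389
finger_force: 29.9
scene [274, 206, 29, 44, 670] c=(471.8,-137.6) 37.4x120.9 ang=89.9 z 0.070 0.093 0.098 [ 0.48  -0.136  0.091]
wrist [265, 0, 116, 321, 33460] c=(471.3,-137.9) 39.9x108.8 ang=89.9 z 0.093 0.094 0.096 [ 0.477 -0.138  0.094]
wrist [274, 358, 90, 31, 2682] c=(394.6,-137.4) 15.4x35.5 ang=0.5 z 0.093 0.094 0.096 [ 0.395 -0.137  0.094]
```

```bash

python3 -m inch '[[-1,0.4,-0.02,0,0,0,0.01],[-1,0.85,-0.03,0,0,0,0.013],[-1,0.85,-0.03,0,0,0,0.013]]' >/dev/null
python3 -m inch '[[-1,0.4,-0.02,0,0,0,0],[-1,0.83,-0.03,0,0,0,0],[-1,0.83,-0.03,0,0,0,0],[-1,0.83,-0.03,-0.3,0,0,0],[-1,0.83,-0.03,-0.5,0,0,0],[-1,0.83,-0.03,-0.52,0,0,0],[-1,0.83,-0.03,-0.53,0,0,0]]'

```

```text
time: 28.72
tcp_pos: [0.582, -0.1442, 0.0169]
tcp_rot: [-3.142, 0.0, 0.021]
wrist_force: [0.3, -0.3, -2.2]
opening: 0.39
finger_force: 30.0
```

```bash

python3 -m inch '[[-1,0.3,0.01,-0.01,0,0,0],[-1,0.5,0.01,-0.01,0,0,0],[-1,0.54,0.01,-0.01,0,0,0],[-1,0.54,0.01,-0.01,0,0,0]]'
python3 -m inch '[[-1,0.03,0,0,0,0,0],[-1,0.05,0,0,0,0,0],[-1,0.05,0,0,0,0,0]]'
python3 -m inch '[[-1,0.03,0,0,0,0,0],[-1,0.03,0,0,0,0,0]]'
python3 -m inch '[[-1,0.03,0,0,0,0,0],[-1,0.03,0,0,0,0,0]]'

```

```text
time: 29.22
tcp_pos: [0.6371, -0.1427, 0.0167]
tcp_rot: [-3.141, -0.002, 0.022]
wrist_force: [2.4, 1.6, 2.8]
opening: 0.391
finger_force: 30.0
time: 29.6
tcp_pos: [0.6395, -0.1434, 0.0161]
tcp_rot: [-3.141, 0.002, 0.021]
wrist_force: [-4.8, 1.1, 7.1]
opening: 0.393
finger_force: 30.0
time: 29.85
tcp_pos: [0.6425, -0.1437, 0.0162]
tcp_rot: [-3.142, 0.002, 0.021]
wrist_force: [-5.2, 0.9, 6.7]
opening: 0.389
finger_force: 30.0
time: 30.1
tcp_pos: [0.6439, -0.1438, 0.0161]
tcp_rot: [-3.141, 0.005, 0.02]
wrist_force: [-10.6, 1.4, 11.5]
opening: 0.392
finger_force: 30.0
```

```bash

python3 -m inch '[[-1,0.03,0,0,0,0,0],[-1,0.03,0,0,0,0,0]]'
python3 -m inch '[[-1,0.03,0,0,0,0,0],[-1,0.03,0,0,0,0,0]]'

```

```text
time: 30.35
tcp_pos: [0.6439, -0.1438, 0.0161]
tcp_rot: [-3.139, 0.01, 0.02]
wrist_force: [-21.9, 3.3, 22.0]
opening: 0.387
finger_force: 30.0
time: 30.6
tcp_pos: [0.6445, -0.1437, 0.0158]
tcp_rot: [-3.138, 0.014, 0.019]
wrist_force: [-30.5, 3.7, 27.3]
opening: 0.39
finger_force: 30.0
```

```bash

python3 -m inch '[[-1,-0.05,0,0,0,0,0],[-1,-0.05,0,0,0,0,0],[0.13,-0.05,0,0,0,0,0],[0.13,-0.05,0,0,0,0,0],[0.13,-0.05,0,0.4,0,0,0],[0.13,-0.05,0,0.8,0,0,0]]'
python3 -m inch '[[0.13,-0.4,0.2,0.2,0,0,-0.045],[0.13,-0.75,0.38,0.4,0,0,-0.045],[0.13,-0.75,0.38,0.4,0,0,-0.045]]' >/dev/null
python3 -m inch '[[0.13,-0.4,0.2,0,0,0,0],[0.13,-0.75,0.38,0,0,0,0],[0.13,-0.75,0.38,0,0,0,0]]' >/dev/null
python3 -m inch '[[0.13,-0.4,0.2,-0.2,0,0,0],[0.13,-0.75,0.38,-0.5,0,0,0],[0.13,-0.75,0.38,-0.5,0,0,0],[0.13,-0.75,0.38,-0.5,0,0,0]]'
python3 - <<'E'
from m import *
for n in("top","scene","wrist"):
    c=cam(n);im,D=env.get_image(n);P=cloud(c,D);z=P[...,2]
    H,S,V=cv2.split(cv2.cvtColor(im,cv2.COLOR_BGR2HSV))
    show(n,(z>.026)&(z<.045)&(H<25)&(S>80)&(abs(P[...,1]+.08)<.12)&(abs(P[...,0]-.55)<.2),P)
E
```

```text
time: 31.35
tcp_pos: [0.6483, -0.143, 0.0964]
tcp_rot: [3.141, 0.001, 0.022]
wrist_force: [0.6, -0.8, -1.4]
opening: 0.566
finger_force: 0.0
time: 32.6
tcp_pos: [0.4254, -0.0296, 0.0861]
tcp_rot: [3.141, -0.002, -0.049]
wrist_force: [0.1, 0.8, 0.8]
opening: 0.566
finger_force: 0.0
top [342, 176, 11, 36, 322] c=(675.0,-145.1) 117.5x33.9 ang=0.3 z 0.029 0.038 0.044 [ 0.674 -0.144  0.038]
scene [311, 226, 33, 48, 654] c=(465.0,-30.9) 37.9x141.4 ang=87.8 z 0.027 0.034 0.039 [ 0.469 -0.031  0.033]
scene [248, 280, 23, 27, 334] c=(650.8,-142.7) 63.1x37.5 ang=1.3 z 0.031 0.040 0.044 [ 0.649 -0.141  0.039]
wrist [284, 62, 71, 256, 16751] c=(462.6,-31.6) 36.1x139.8 ang=87.3 z 0.033 0.035 0.036 [ 0.469 -0.032  0.035]
```

```bash

python3 -m inch '[[0.13,-0.04,0,-0.4,0,0,0],[0.13,-0.04,0,-0.7,0,0,0],[0.13,-0.04,0,-0.75,0,0,0],[0.13,-0.04,0,-0.75,0,0,0],[-1,-0.04,0,-0.75,0,0,0],[-1,-0.04,0,-0.75,0,0,0],[-1,-0.04,0,-0.75,0,0,0],[-1,-0.04,0,-0.75,0,0,0],[-1,-0.04,0,-0.75,0,0,0]]'
python3 -m inch '[[-1,0,0,0.2,0,0,0],[-1,0,0,0.4,0,0,0],[-1,0,0,0.6,0,0,0],[-1,0,0,0.6,0,0,0]]'

```

```text
time: 33.88
tcp_pos: [0.42, -0.0289, 0.0115]
tcp_rot: [-3.141, -0.002, -0.049]
wrist_force: [-1.6, -0.3, 8.7]
opening: 0.388
finger_force: 30.0
time: 34.38
tcp_pos: [0.4202, -0.0286, 0.0717]
tcp_rot: [-3.141, -0.002, -0.048]
wrist_force: [0.2, 0.6, -1.4]
opening: 0.388
finger_force: 30.0
```

```bash

python3 -m inch '[[-1,0.4,0,0,0,0,0.03],[-1,0.81,0,0,0,0,0.045],[-1,0.81,0,0,0,0,0.045]]' >/dev/null
python3 -m inch '[[-1,0.4,0,0,0,0,0],[-1,0.8,0,0,0,0,0],[-1,0.8,0,0,0,0,0],[-1,0.8,0,-0.3,0,0,0],[-1,0.8,0,-0.5,0,0,0],[-1,0.8,0,-0.53,0,0,0],[-1,0.8,0,-0.54,0,0,0]]'
python3 -m inch '[[-1,0.3,0.01,0,0,0,0],[-1,0.5,0.01,0,0,0,0],[-1,0.55,0.01,0,0,0,0],[-1,0.57,0.01,0,0,0,0],[-1,0.57,0.01,0,0,0,0]]'
python3 -m inch '[[-1,0.03,0,0,0,0,0],[-1,0.05,0,0,0,0,0],[-1,0.05,0,0,0,0,0]]'
python3 -m inch '[[-1,0.03,0,0,0,0,0],[-1,0.03,0,0,0,0,0]]'

```

```text
time: 35.62
tcp_pos: [0.5782, -0.0288, 0.0172]
tcp_rot: [-3.14, 0.003, 0.021]
wrist_force: [-10.5, 2.5, 26.9]
opening: 0.389
finger_force: 30.0
time: 36.25
tcp_pos: [0.6364, -0.0281, 0.0166]
tcp_rot: [-3.141, 0.001, 0.022]
wrist_force: [-0.4, 0.4, 0.1]
opening: 0.391
finger_force: 30.0
time: 36.62
tcp_pos: [0.6414, -0.028, 0.0164]
tcp_rot: [-3.141, 0.002, 0.022]
wrist_force: [-5.1, 1.0, 1.2]
opening: 0.389
finger_force: 30.0
time: 36.88
tcp_pos: [0.6414, -0.028, 0.0162]
tcp_rot: [-3.14, 0.007, 0.021]
wrist_force: [-16.2, -0.3, 10.6]
opening: 0.391
finger_force: 30.0
```

```bash

python3 -m inch '[[-1,0.03,0,0,0,0,0],[-1,0.03,0,0,0,0,0],[-1,-0.02,0,0,0,0,0],[-1,-0.02,0,0,0,0,0],[0.13,-0.02,0,0,0,0,0],[0.13,-0.02,0,0,0,0,0],[0.13,-0.02,0,0.4,0,0,0],[0.13,-0.02,0,0.8,0,0,0]]'
python3 -m inch '[[-1,-0.38,0,0.4,0,0,0],[-1,-0.76,-0.3,0.8,0,0,0],[-1,-0.76,-0.8,1,0,0,0],[-1,-0.76,-0.8,1,0,0,0]]'
python3 -m inch '[[-1,-0.38,-0.5,0.2,0,0,0],[-1,-0.76,-1,0.4,0,0,0],[-1,-0.76,-1,0.4,0,0,0]]' >/dev/null
python3 -m inch '[[-1,0,-0.5,0,0,0,0],[-1,0,-1,0,0,0,0],[-1,0,-1,0,0,0,0]]' >/dev/null
python3 -m inch '[[-1,0,-0.5,-0.2,0,0,0],[-1,0,-1,-0.5,0,0,0],[-1,0,-1,-0.5,0,0,0],[-1,0,-1,-0.5,0,0,0]]'
python3 - <<'E'
from m import *
for n in("top","scene"):
    c=cam(n);im,D=env.get_image(n);P=cloud(c,D);z=P[...,2]
    H,S,V=cv2.split(cv2.cvtColor(im,cv2.COLOR_BGR2HSV))
    show(n,(z>.026)&(z<.045)&(H<25)&(S>80)&(abs(P[...,1]+.08)<.16)&(abs(P[...,0]-.55)<.2),P)
    if n=="top": cv2.imwrite("pics/t6.png",cv2.resize(im[120:310,190:480],None,fx=2.7,fy=2.7,interpolation=cv2.INTER_CUBIC))
print(env.observe()["q"].round(2))
E
```

```text
time: 37.88
tcp_pos: [0.6438, -0.0281, 0.0977]
tcp_rot: [3.141, -0.0, 0.022]
wrist_force: [0.7, -0.1, 0.6]
opening: 0.564
finger_force: 0.0
time: 38.38
tcp_pos: [0.5682, -0.1131, 0.1998]
tcp_rot: [3.139, -0.006, 0.016]
wrist_force: [-0.5, 0.8, 0.2]
opening: 0.177
finger_force: 0.0
time: 39.62
tcp_pos: [0.4925, -0.4064, 0.1861]
tcp_rot: [-3.14, 0.0, 0.023]
wrist_force: [0.4, -0.4, 0.7]
opening: 0.003
finger_force: 0.0
top [342, 176, 11, 36, 311] c=(675.7,-144.7) 118.6x33.7 ang=0.7 z 0.030 0.038 0.045 [ 0.672 -0.143  0.038]
top [307, 181, 11, 42, 407] c=(647.2,-29.4) 140.8x33.3 ang=0.7 z 0.028 0.038 0.044 [ 0.646 -0.03   0.038]
scene [248, 280, 23, 27, 334] c=(650.3,-142.7) 66.7x37.2 ang=1.7 z 0.029 0.039 0.044 [ 0.649 -0.141  0.039]
scene [291, 282, 28, 41, 591] c=(630.3,-28.7) 104.8x36.9 ang=1.9 z 0.030 0.040 0.044 [ 0.631 -0.028  0.039]
[ 0.09  0.59  0.83  1.63 -0.48  1.13 -0.51]
```

View pics/t6.png

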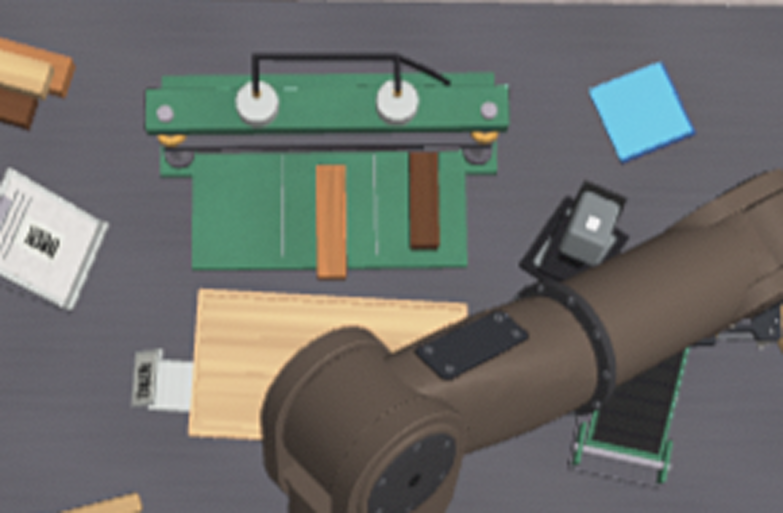

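The view shows the orange block at (331,221), about 40 mm short of the stop. The dark one at (424,200) is home. I'll push the orange one home from its rear end with shut fingers.

```bash

python3 -m inch '[[-1,0.06,0.47,0.2,0,0,0],[-1,0.13,0.94,0.4,0,0,0],[-1,0.13,0.94,0.4,0,0,0]]' >/dev/null
python3 -m inch '[[-1,0.06,0.47,0,0,0,0],[-1,0.13,0.94,0,0,0,0],[-1,0.13,0.94,0,0,0,0]]' >/dev/null
python3 -m inch '[[-1,0.06,0.47,0,0,0,0],[-1,0.13,0.94,0,0,0,0],[-1,0.13,0.94,0,0,0,0]]' >/dev/null
python3 -m inch '[[-1,0.06,0.47,-0.4,0,0,0],[-1,0.13,0.94,-1,0,0,0],[-1,0.13,0.94,-1,0,0,0],[-1,0.13,0.94,-1,0,0,0]]'
python3 - <<'E'
from m import *
for n in("top","scene"):
    c=cam(n);im,D=env.get_image(n);P=cloud(c,D);z=P[...,2]
    H,S,V=cv2.split(cv2.cvtColor(im,cv2.COLOR_BGR2HSV))
    show(n,(z>.026)&(z<.045)&(H<25)&(S>80)&(abs(P[...,1]+.08)<.16)&(abs(P[...,0]-.55)<.2),P)
E
```

```text
time: 41.35
tcp_pos: [0.5432, -0.0331, 0.1266]
tcp_rot: [3.14, 0.001, 0.022]
wrist_force: [0.0, -1.1, 0.4]
opening: 0.006
finger_force: 0.0
top [342, 176, 11, 36, 309] c=(675.9,-144.7) 120.4x33.4 ang=0.7 z 0.029 0.038 0.044 [ 0.674 -0.144  0.038]
scene [248, 280, 23, 27, 336] c=(650.8,-142.9) 63.4x37.6 ang=0.8 z 0.028 0.039 0.043 [ 0.649 -0.141  0.039]
scene [291, 282, 28, 41, 581] c=(630.6,-28.7) 103.6x37.1 ang=1.5 z 0.031 0.040 0.044 [ 0.631 -0.028  0.039]
```

```bash

python3 -m inch '[[-1,0,0.04,-0.5,0,0,0],[-1,0,0.04,-0.9,0,0,0],[-1,0,0.04,-1,0,0,0],[-1,0,0.04,-1,0,0,0]]'
python3 -m inch '[[-1,0.15,0,-0.03,0,0,0],[-1,0.3,0.01,-0.03,0,0,0],[-1,0.4,0.01,-0.03,0,0,0],[-1,0.5,0.01,-0.03,0,0,0],[-1,0.55,0.01,-0.03,0,0,0],[-1,0.55,0.01,-0.03,0,0,0]]'
python3 -m inch '[[-1,0.03,0,0,0,0,0],[-1,0.05,0,0,0,0,0],[-1,0.05,0,0,0,0,0]]'
python3 -m inch '[[-1,0.03,0,0,0,0,0],[-1,0.05,0,0,0,0,0],[-1,0.05,0,0,0,0,0]]'

```

```text
time: 41.95
tcp_pos: [0.544, -0.0293, 0.0278]
tcp_rot: [3.141, -0.001, 0.02]
wrist_force: [1.0, 0.3, 0.6]
opening: 0.007
finger_force: 0.0
time: 42.7
tcp_pos: [0.5988, -0.0271, 0.0238]
tcp_rot: [3.141, -0.001, 0.022]
wrist_force: [1.1, 0.1, -0.6]
opening: 0.005
finger_force: 0.0
time: 43.08
tcp_pos: [0.6035, -0.027, 0.0238]
tcp_rot: [3.142, -0.0, 0.022]
wrist_force: [0.0, 0.2, -0.2]
opening: 0.007
finger_force: 0.0
time: 43.45
tcp_pos: [0.6035, -0.027, 0.0231]
tcp_rot: [-3.14, 0.009, 0.021]
wrist_force: [-16.2, 2.2, 12.7]
opening: 0.003
finger_force: 8.2
```

```bash

python3 -m inch '[[-1,0.03,0,0,0,0,0],[-1,0.03,0,0,0,0,0],[-1,-0.3,0,0,0,0,0],[-1,-0.4,0,0.3,0,0,0],[-1,-0.4,0,0.8,0,0,0]]'
python3 -m inch '[[-1,-0.2,-0.2,0.5,0,0,0],[-1,-0.36,-0.5,1,0,0,0],[-1,-0.36,-0.95,1,0,0,0],[-1,-0.36,-0.95,1,0,0,0]]'
python3 -m inch '[[-1,-0.2,-0.5,0,0,0,0],[-1,-0.36,-0.95,0,0,0,0],[-1,-0.36,-0.95,0,0,0,0]]' >/dev/null
python3 -m inch '[[-1,0,-0.5,0,0,0,0],[-1,0,-0.95,0,0,0,0],[-1,0,-0.95,0,0,0,0]]' >/dev/null
python3 -m inch '[[-1,0,-0.5,-0.2,0,0,0],[-1,0,-0.95,-0.5,0,0,0],[-1,0,-0.95,-0.5,0,0,0],[-1,0,-0.95,-0.5,0,0,0]]'
python3 - <<'E'
from m import *
for n in("top","scene"):
    c=cam(n);im,D=env.get_image(n);P=cloud(c,D);z=P[...,2]
    H,S,V=cv2.split(cv2.cvtColor(im,cv2.COLOR_BGR2HSV))
    show(n,(z>.026)&(z<.045)&(H<25)&(S>80)&(abs(P[...,1]+.08)<.16)&(abs(P[...,0]-.55)<.2),P)
E
```

```text
time: 44.08
tcp_pos: [0.5664, -0.0268, 0.1035]
tcp_rot: [-3.141, 0.004, 0.021]
wrist_force: [1.0, 0.2, 1.1]
opening: 0.003
finger_force: 0.0
time: 44.58
tcp_pos: [0.5321, -0.1259, 0.2051]
tcp_rot: [3.14, -0.003, 0.016]
wrist_force: [0.9, 0.6, -0.3]
opening: 0.005
finger_force: 0.0
time: 45.82
tcp_pos: [0.4972, -0.4051, 0.1533]
tcp_rot: [-3.14, 0.0, 0.023]
wrist_force: [1.6, 0.2, -0.3]
opening: 0.002
finger_force: 0.0
top [307, 176, 11, 36, 362] c=(673.3,-29.1) 121.6x33.3 ang=0.7 z 0.030 0.038 0.045 [ 0.672 -0.029  0.038]
top [342, 176, 11, 36, 326] c=(675.6,-145.0) 118.1x33.6 ang=0.2 z 0.028 0.038 0.045 [ 0.672 -0.144  0.038]
scene [248, 280, 23, 27, 339] c=(651.2,-142.5) 67.3x37.1 ang=0.8 z 0.028 0.040 0.044 [ 0.649 -0.141  0.039]
scene [290, 295, 24, 28, 379] c=(648.6,-28.3) 66.4x37.2 ang=1.7 z 0.033 0.040 0.044 [ 0.65  -0.027  0.039]
```

```bash

python3 -m inch '[[-1,-0.08,-0.02,-0.3,0,0,0],[-1,-0.08,-0.02,-0.5,0,0,0],[-1,-0.08,-0.02,-0.6,0,0,0],[-1,-0.08,-0.02,-0.6,0,0,0]]'
python3 -m inch '[[-1,0,0,-0.1,0,0,0],[-1,0,0,-0.2,0,0,0],[-1,0,0,-0.3,0,0,0],[-1,0,0,-0.4,0,0,0],[-1,0,0,-0.42,0,0,0],[-1,0,0,-0.42,0,0,0]]'

```

```text
time: 46.42
tcp_pos: [0.4887, -0.4084, 0.0934]
tcp_rot: [-3.141, 0.001, 0.023]
wrist_force: [0.2, 0.2, 0.4]
opening: 0.003
finger_force: 0.0
time: 47.18
tcp_pos: [0.4904, -0.4099, 0.0526]
tcp_rot: [3.139, -0.004, 0.023]
wrist_force: [4.6, -0.6, 8.2]
opening: 0.004
finger_force: 3.9
```

```bash

python3 -m inch '[[-1,0,0,-0.05,0,0,0],[-1,0,0,-0.08,0,0,0],[-1,0,0,-0.08,0,0,0],[-1,0,0,-0.08,0,0,0]]'
python3 -m inch '[[-1,0,0,-0.03,0,0,0],[-1,0,0,-0.05,0,0,0],[-1,0,0,-0.05,0,0,0]]'
python3 -m inch '[[-1,0,0,-0.02,0,0,0],[-1,0,0,-0.03,0,0,0],[-1,0,0,-0.03,0,0,0]]'

```

```text
time: 47.68
tcp_pos: [0.4914, -0.4101, 0.0459]
tcp_rot: [3.139, -0.006, 0.023]
wrist_force: [3.5, 2.0, 18.9]
opening: 0.002
finger_force: 8.8
time: 48.05
tcp_pos: [0.4915, -0.4103, 0.0445]
tcp_rot: [3.14, -0.008, 0.022]
wrist_force: [-4.9, 13.1, 56.6]
opening: 0.006
finger_force: 28.2
time: 48.42
tcp_pos: [0.4916, -0.4104, 0.0437]
tcp_rot: [3.141, -0.01, 0.022]
wrist_force: [-11.0, 20.2, 79.8]
opening: 0.001
finger_force: 40.1
```

```bash

python3 -m inch '[[-1,0,0,0.02,0,0,0],[-1,0,0,0.02,0,0,0],[-1,0,0,0.02,0,0,0],[-1,0,0,0.02,0,0,0],[-1,0,0,0.02,0,0,0],[-1,0,0,0.02,0,0,0],[-1,0,0,0.02,0,0,0],[-1,0,0,0.02,0,0,0],[-1,0,0,0.02,0,0,0],[-1,0,0,0.02,0,0,0],[-1,0,0,0.02,0,0,0],[-1,0,0,0.02,0,0,0]]'
python3 - <<'E'
from m import *
c=cam("scene");im,D=env.get_image("scene");cv2.imwrite("pics/s7.png",cv2.resize(im[140:400,130:400],None,fx=2.2,fy=2.2))
E
```

```text
time: 49.92
tcp_pos: [0.4916, -0.4103, 0.0442]
tcp_rot: [3.14, -0.009, 0.022]
wrist_force: [-6.5, 14.8, 63.1]
opening: 0.002
finger_force: 32.1
```

View pics/s7.png

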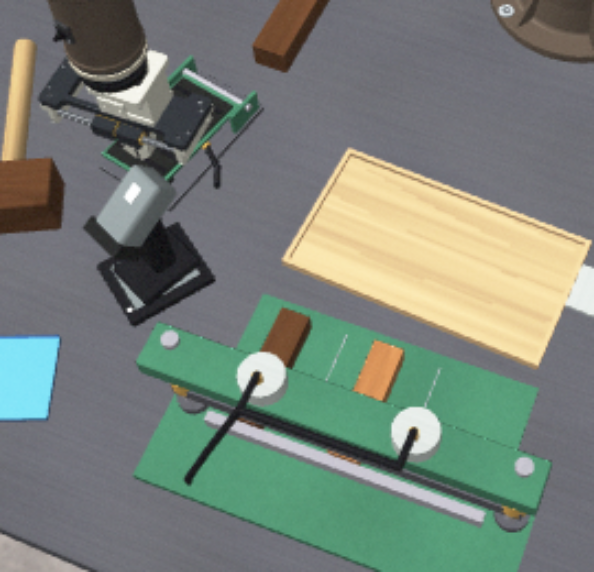

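Both blocks lie against the stop at (283,340) and (378,368) in the crop, with the pedal held on its stop. Release, then draw out the dark block.

```bash

python3 -m inch '[[-1,0,0,0.2,0,0,0],[-1,0,0,0.5,0,0,0],[-1,0,0,1,0,0,0],[-1,0,0,1,0,0,0]]'
python3 -m inch '[[0.13,0,0.4,0.1,0,0,0],[0.13,0,0.9,0.2,0,0,0],[0.13,0,0.9,0.2,0,0,0]]' >/dev/null
python3 -m inch '[[0.13,0,0.4,0,0,0,0],[0.13,0,0.9,0,0,0,0],[0.13,0,0.9,0,0,0,0]]' >/dev/null
python3 -m inch '[[0.13,0.4,0.4,0,0,0,0],[0.13,0.8,0.85,0,0,0,0],[0.13,0.8,0.85,0,0,0,0]]' >/dev/null
python3 -m inch '[[0.13,0.4,0,-0.3,0,0,0],[0.13,0.65,0,-0.8,0,0,0],[0.13,0.65,0,-0.8,0,0,0],[0.13,0.65,0,-0.8,0,0,0]]'
python3 - <<'E'
from m import *
for n in("top","scene","wrist"):
    c=cam(n);im,D=env.get_image(n);P=cloud(c,D);z=P[...,2]
    H,S,V=cv2.split(cv2.cvtColor(im,cv2.COLOR_BGR2HSV))
    show(n,(z>.032)&(z<.045)&(H<25)&(S>80)&(abs(P[...,1]+.08)<.16)&(abs(P[...,0]-.65)<.2),P)
print(env.observe()["q"].round(2))
E
```

```text
time: 50.48
tcp_pos: [0.4895, -0.4109, 0.141]
tcp_rot: [3.138, -0.004, 0.022]
wrist_force: [-0.7, 0.5, 0.2]
opening: 0.005
finger_force: 0.0
time: 52.1
tcp_pos: [0.6325, -0.1465, 0.0781]
tcp_rot: [3.14, 0.001, 0.019]
wrist_force: [0.8, 0.1, 0.5]
opening: 0.566
finger_force: 0.0
scene [248, 280, 23, 27, 296] c=(650.0,-142.5) 38.4x64.4 ang=89.5 z 0.034 0.040 0.044 [ 0.651 -0.142  0.04 ]
scene [291, 295, 23, 27, 374] c=(648.6,-28.5) 68.5x36.3 ang=0.5 z 0.035 0.040 0.044 [ 0.65  -0.028  0.04 ]
wrist [37, 79, 108, 213, 16031] c=(674.5,-28.5) 108.6x37.3 ang=1.2 z 0.034 0.041 0.042 [ 0.679 -0.03   0.041]
wrist [279, 78, 74, 223, 15244] c=(673.7,-143.2) 113.9x35.3 ang=1.1 z 0.040 0.041 0.042 [ 0.678 -0.143  0.041]
[-0.33  0.73  0.77  1.71 -0.6   0.96 -0.88]
```

```bash

python3 -m inch '[[0.13,0.05,0.02,-0.3,0,0,0],[0.13,0.09,0.02,-0.55,0,0,0],[0.13,0.09,0.02,-0.61,0,0,0],[0.13,0.09,0.02,-0.61,0,0,0],[-1,0.09,0.02,-0.61,0,0,0],[-1,0.09,0.02,-0.61,0,0,0],[-1,0.09,0.02,-0.61,0,0,0],[-1,0.09,0.02,-0.61,0,0,0],[-1,0.09,0.02,-0.61,0,0,0]]'
python3 -m inch '[[-1,-0.2,0,0.01,0,0,0],[-1,-0.5,-0.01,0.01,0,0,0],[-1,-0.75,-0.01,0.01,0,0,0],[-1,-0.75,-0.01,0.01,0,0,0],[-1,-0.75,-0.01,0.3,0,0,0],[-1,-0.75,-0.01,0.6,0,0,0],[-1,-0.75,-0.01,0.6,0,0,0]]'

```

```text
time: 53.38
tcp_pos: [0.6426, -0.1424, 0.0175]
tcp_rot: [3.141, -0.001, 0.022]
wrist_force: [-1.8, -0.5, 6.7]
opening: 0.387
finger_force: 29.9
time: 54.25
tcp_pos: [0.5686, -0.1433, 0.0786]
tcp_rot: [3.141, -0.003, 0.022]
wrist_force: [0.3, 0.2, -1.7]
opening: 0.388
finger_force: 30.0
```

```bash

python3 -m inch '[[-1,-0.35,0.02,0,0,0,-0.02],[-1,-0.75,0.04,0,0,0,-0.04],[-1,-0.75,0.04,0,0,0,-0.04]]' >/dev/null
python3 -m inch '[[-1,-0.4,0.02,0,0,0,0],[-1,-0.75,0.03,0,0,0,0],[-1,-0.75,0.03,0,0,0,0],[-1,-0.75,0.03,-0.3,0,0,0],[-1,-0.75,0.03,-0.55,0,0,0],[-1,-0.75,0.03,-0.65,0,0,0],[-1,-0.75,0.03,-0.67,0,0,0],[-1,-0.75,0.03,-0.67,0,0,0]]'
python3 -m inch '[[0,0,0,0,0,0,0],[0,0,0,0,0,0,0],[0,0,0,0.2,0,0,0],[0,0,0,0.8,0,0,0],[0,0,0,0.8,0,0,0]]'

```

```text
time: 55.62
tcp_pos: [0.4187, -0.1359, 0.0102]
tcp_rot: [-3.141, -0.001, -0.041]
wrist_force: [-1.5, 1.8, 6.1]
opening: 0.392
finger_force: 30.0
time: 56.25
tcp_pos: [0.4197, -0.1367, 0.0926]
tcp_rot: [3.141, -0.006, -0.04]
wrist_force: [0.6, 0.4, -1.2]
opening: 0.502
finger_force: 0.0
```

```bash

python3 -m inch '[[0.13,0.35,0.18,0.1,0,0,0.02],[0.13,0.71,0.36,0.1,0,0,0.04],[0.13,0.71,0.36,0.1,0,0,0.04]]' >/dev/null
python3 -m inch '[[0.13,0.35,0.18,0,0,0,0],[0.13,0.71,0.36,0,0,0,0],[0.13,0.71,0.36,0,0,0,0]]' >/dev/null
python3 -m inch '[[0.13,0.35,0.18,0,0,0,0],[0.13,0.71,0.36,-0.2,0,0,0],[0.13,0.71,0.36,-0.2,0,0,0],[0.13,0.71,0.36,-0.2,0,0,0]]'
python3 - <<'E'
from m import *
for n in("top","scene","wrist"):
    c=cam(n);im,D=env.get_image(n);P=cloud(c,D);z=P[...,2]
    H,S,V=cv2.split(cv2.cvtColor(im,cv2.COLOR_BGR2HSV))
    show(n,(z>.026)&(z<.045)&(H<25)&(S>80)&(abs(P[...,1]+.08)<.16)&(abs(P[...,0]-.55)<.2),P)
E
```

```text
time: 57.5
tcp_pos: [0.6288, -0.0295, 0.0792]
tcp_rot: [3.141, 0.002, 0.02]
wrist_force: [-0.3, -1.0, 0.4]
opening: 0.565
finger_force: 0.0
top [339, 235, 13, 43, 452] c=(465.8,-138.1) 36.2x140.0 ang=88.1 z 0.027 0.034 0.042 [ 0.465 -0.138  0.034]
scene [291, 295, 22, 28, 375] c=(649.6,-28.4) 65.8x37.1 ang=0.9 z 0.032 0.040 0.044 [ 0.65  -0.027  0.039]
wrist [282, 74, 74, 224, 15490] c=(671.1,-28.4) 114.3x35.7 ang=1.2 z 0.040 0.041 0.042 [ 0.676 -0.028  0.041]
```

```bash

python3 -m inch '[[0.13,0.05,0,-0.3,0,0,0],[0.13,0.1,0,-0.55,0,0,0],[0.13,0.1,0,-0.62,0,0,0],[0.13,0.1,0,-0.62,0,0,0],[-1,0.1,0,-0.62,0,0,0],[-1,0.1,0,-0.62,0,0,0],[-1,0.1,0,-0.62,0,0,0],[-1,0.1,0,-0.62,0,0,0],[-1,0.1,0,-0.62,0,0,0]]'
python3 -m inch '[[-1,-0.2,0,0.01,0,0,0],[-1,-0.5,-0.01,0.01,0,0,0],[-1,-0.75,-0.01,0.01,0,0,0],[-1,-0.75,-0.01,0.01,0,0,0],[-1,-0.75,-0.01,0.3,0,0,0],[-1,-0.75,-0.01,0.6,0,0,0],[-1,-0.75,-0.01,0.6,0,0,0]]'

```

```text
time: 58.78
tcp_pos: [0.6407, -0.0282, 0.0185]
tcp_rot: [-3.142, -0.001, 0.022]
wrist_force: [-1.8, -0.4, 6.3]
opening: 0.392
finger_force: 30.0
time: 59.65
tcp_pos: [0.5666, -0.0291, 0.0795]
tcp_rot: [-3.141, -0.003, 0.022]
wrist_force: [0.5, -0.6, -1.4]
opening: 0.389
finger_force: 29.9
```

```bash

python3 -m inch '[[-1,-0.35,0.02,0,0,0,-0.02],[-1,-0.7,0.03,0,0,0,-0.04],[-1,-0.7,0.03,0,0,0,-0.04]]' >/dev/null
python3 -m inch '[[-1,-0.4,0.02,0,0,0,0],[-1,-0.72,0.03,0,0,0,0],[-1,-0.72,0.03,0,0,0,0],[-1,-0.72,0.03,-0.3,0,0,0],[-1,-0.72,0.03,-0.55,0,0,0],[-1,-0.72,0.03,-0.65,0,0,0],[-1,-0.72,0.03,-0.67,0,0,0],[-1,-0.72,0.03,-0.67,0,0,0]]'
python3 -m inch '[[0.1,0,0,0,0,0,0],[0.1,0,0,0,0,0,0],[0.1,0,0,0.2,0,0,0],[0.1,0,0,0.8,0,0,0],[0.1,0,0,1,0,0,0]]'
python3 -m inch '[[0.1,0,0,0.5,0,0,0],[0.1,0,0,1,0,0,0],[0.1,0,0,1,0,0,0],[0.1,0,0,1,0,0,0]]'
python3 - <<'E'
from m import *
for n in("top","scene","wrist"):
    c=cam(n);im,D=env.get_image(n);P=cloud(c,D);z=P[...,2]
    H,S,V=cv2.split(cv2.cvtColor(im,cv2.COLOR_BGR2HSV))
    show(n,(z>.026)&(z<.045)&(H<25)&(S>80)&(abs(P[...,1]+.08)<.16)&(abs(P[...,0]-.55)<.2),P)
    m=(z>.09)&(z<.2)&(abs(P[...,0]-.62)<.09)&(abs(P[...,1]+.33)<.09); 
    if n!="wrist": print("scanner",rect(P[m&(z>.12)]))
print(env.observe()["tcp_pos"],env.observe()["q"].round(2))
E
```

```text
time: 61.02
tcp_pos: [0.425, -0.0231, 0.0112]
tcp_rot: [-3.141, -0.002, -0.041]
wrist_force: [0.4, -0.3, 3.7]
opening: 0.388
finger_force: 30.0
time: 61.65
tcp_pos: [0.4244, -0.0234, 0.113]
tcp_rot: [-3.141, -0.003, -0.041]
wrist_force: [0.8, 0.5, -0.9]
opening: 0.555
finger_force: 0.0
time: 62.15
tcp_pos: [0.4231, -0.0224, 0.2104]
tcp_rot: [-3.141, 0.0, -0.04]
wrist_force: [0.0, 0.4, 0.2]
opening: 0.55
finger_force: 0.0
top [339, 235, 13, 43, 362] c=(465.9,-139.0) 35.5x140.0 ang=88.5 z 0.027 0.033 0.042 [ 0.467 -0.141  0.034]
scanner c=(619.9,-329.0) 53.3x96.5 ang=65.1
scene [274, 214, 34, 47, 645] c=(467.2,-137.1) 37.8x143.2 ang=88.3 z 0.028 0.033 0.039 [ 0.471 -0.136  0.033]
scene [313, 229, 33, 48, 668] c=(472.8,-24.3) 37.6x141.9 ang=87.4 z 0.028 0.034 0.039 [ 0.476 -0.024  0.034]
scanner c=(621.6,-327.3) 55.9x95.0 ang=64.5
wrist [297, 75, 45, 169, 7175] c=(471.1,-24.6) 36.0x139.6 ang=87.3 z 0.033 0.035 0.037 [ 0.475 -0.025  0.035]
wrist [423, 76, 59, 169, 7525] c=(465.6,-137.0) 36.9x139.9 ang=87.8 z 0.029 0.035 0.036 [ 0.47  -0.136  0.035]
[ 0.4225222  -0.02322862  0.20984877] [-1.09  0.2   1.22  2.11 -0.23  0.97 -1.36]
```

```bash

python3 -m inch '[[1,0.1,-0.1,0.2,0,0,0.1],[1,0.3,-0.4,0.3,0,0,0.2],[1,0.4,-0.6,0.3,0,0,0.3],[1,0.49,-0.765,0.3,0,0,0.437],[1,0.49,-0.765,0.3,0,0,0.437]]'
python3 -m inch '[[1,0.1,-0.1,0.2,0,0,0.1],[1,0.3,-0.4,0.3,0,0,0.2],[1,0.4,-0.6,0.3,0,0,0.3],[1,0.49,-0.765,0.3,0,0,0.437],[1,0.49,-0.765,0.3,0,0,0.437]]' >/dev/null
python3 -m inch '[[1,0.1,-0.1,0,0,0,0.1],[1,0.3,-0.4,0,0,0,0.2],[1,0.4,-0.6,0,0,0,0.3],[1,0.49,-0.765,0,0,0,0.437],[1,0.49,-0.765,0,0,0,0.437]]' >/dev/null
python3 -m inch '[[1,0.1,-0.1,0,0,0,0.1],[1,0.3,-0.4,0,0,0,0.2],[1,0.4,-0.6,0,0,0,0.3],[1,0.5,-0.765,0,0,0,0.437],[1,0.5,-0.765,0,0,0,0.437],[1,0.5,-0.765,0,0,0,0.437]]'
python3 - <<'E'
from m import *
c=cam("wrist");im,D=env.get_image("wrist");P=cloud(c,D);z=P[...,2];cv2.imwrite("pics/w8.png",im)
s=env.observe();print(s["tcp_pos"],np.degrees(s["tcp_rot"]),s["q"].round(2))
Q=P[(z>.12)&(z<.2)&(abs(P[...,0]-.62)<.09)&(abs(P[...,1]+.33)<.09)];print(len(Q),np.percentile(Q[:,2],[2,98]),rect(Q))
E
```

```text
time: 62.92
tcp_pos: [0.4719, -0.1014, 0.2399]
tcp_rot: [3.142, 0.002, 0.642]
wrist_force: [-0.2, 0.2, -0.6]
opening: 0.996
finger_force: 0.0
time: 64.92
tcp_pos: [0.6202, -0.3271, 0.2705]
tcp_rot: [3.141, -0.001, 2.7]
wrist_force: [-0.0, 0.1, 1.0]
opening: 0.998
finger_force: 0.0
[ 0.62027342 -0.32716989  0.27073888] [ 1.79955205e+02 -3.54430988e-02  1.54762779e+02] [ 0.15  0.56  0.45  1.32 -0.24  1.32  1.73]
8250 [0.13893959 0.18680916] c=(617.5,-330.1) 54.1x96.9 ang=66.5
```

```bash

python3 -m inch '[[1,-0.01,-0.03,-0.4,0,0,0.017],[1,-0.01,-0.03,-0.7,0,0,0.017],[1,-0.01,-0.03,-0.7,0,0,0.017]]' >/dev/null
python3 -m inch '[[1,0,0,-0.3,0,0,0],[1,0,0,-0.67,0,0,0],[1,0,0,-0.67,0,0,0],[1,0,0,-0.67,0,0,0],[-1,0,0,-0.67,0,0,0],[-1,0,0,-0.67,0,0,0],[-1,0,0,-0.67,0,0,0],[-1,0,0,-0.67,0,0,0],[-1,0,0,-0.67,0,0,0],[-1,0,0,-0.67,0,0,0]]'
python3 -m inch '[[-1,0,0,0.2,0,0,0],[-1,0,0,0.6,0,0,0],[-1,0,0,1,0,0,0],[-1,0,0,1,0,0,0]]'
python3 - <<'E'
from m import *
for n in("top","scene"):
    c=cam(n);im,D=env.get_image(n);P=cloud(c,D);z=P[...,2]
    H,S,V=cv2.split(cv2.cvtColor(im,cv2.COLOR_BGR2HSV))
    # refined tag: plane + code centroid
    x,y=P[...,0],P[...,1];m=(x>.40)&(x<.50)&(y>.17)&(y<.23)&(z>.03)&(z<.08);Q=P[m];q=Q.mean(0);nn=np.linalg.svd(Q-q,full_matrices=False)[2][2];nn*=np.sign(nn[2]);print(n,q.round(4),nn.round(3),np.degrees(np.arctan2(nn[1],nn[0])).round(1))
    show("code",cv2.morphologyEx((m&(V<120)).astype(np.uint8),cv2.MORPH_CLOSE,np.ones((3,3))),P)
t=np.array([.468,-.030]);a=np.radians(-2.5);Rm=np.array([[np.cos(a),-np.sin(a)],[np.sin(a),np.cos(a)]])
print("expected tag",t+Rm@[-.03,.216])
E
```

```text
time: 66.6
tcp_pos: [0.6194, -0.3318, 0.1337]
tcp_rot: [3.141, -0.0, 2.732]
wrist_force: [0.7, 0.1, -0.3]
opening: 0.516
finger_force: 29.9
time: 67.1
tcp_pos: [0.6208, -0.3336, 0.2389]
tcp_rot: [-3.141, 0.007, 2.731]
wrist_force: [-0.1, -0.4, -3.2]
opening: 0.52
finger_force: 29.9
top [0.4465 0.1869 0.0586] [0.041 0.713 0.7  ] 86.7
scene [0.45   0.1881 0.0584] [0.028 0.702 0.711] 87.7
code [408, 257, 11, 18, 102] c=(443.6,190.5) 16.8x42.9 ang=87.6 z 0.047 0.057 0.067 [0.444 0.191 0.057]
expected tag [0.44745034 0.187103  ]
```

```bash

python3 -m inch '[[-1,-0.05,0.2,0.2,0,0,-0.03],[-1,-0.15,0.6,0.3,0,0,-0.07],[-1,-0.24,0.96,0.35,0,0,-0.11]]' >/dev/null
python3 -m inch '[[-1,-0.08,0.32,0,0,0,-0.04],[-1,-0.16,0.64,0,0,0,-0.08],[-1,-0.24,0.96,0,0,0,-0.11]]' >/dev/null
python3 -m inch '[[-1,-0.08,0.32,0,0,0,-0.04],[-1,-0.16,0.64,0,0,0,-0.08],[-1,-0.24,0.96,0,0,0,-0.11]]' >/dev/null
python3 -m inch '[[-1,-0.08,0.32,0,0,0,-0.04],[-1,-0.16,0.64,0,0,0,-0.08],[-1,-0.24,0.96,0,0,0,-0.11]]'
python3 -m inch '[[-1,-0.08,0.32,0,0,0,-0.04],[-1,-0.16,0.64,0,0,0,-0.08],[-1,-0.24,0.96,0,0,0,-0.11]]' >/dev/null
python3 -m inch '[[-1,-0.08,0.32,0,0,0,-0.04],[-1,-0.16,0.64,0,0,0,-0.08],[-1,-0.24,0.96,0,0,0,-0.11]]' >/dev/null
python3 -m inch '[[-1,-0.08,0.32,0,0,0,-0.04],[-1,-0.16,0.64,0,0,0,-0.08],[-1,-0.24,0.96,0,0,0,-0.11],[-1,-0.24,0.96,0,0,0,-0.11],[-1,-0.24,0.96,0,0,0,-0.11]]'
python3 - <<'E'
from m import *
s=env.observe();print(s["tcp_pos"],np.degrees(s["tcp_rot"]),s["q"].round(2))
p=s["tcp_pos"];a=s["tcp_rot"][2]+np.pi;f=np.array([np.cos(a),np.sin(a),0])
L=np.array([.447,.189,.057]);v=.819*f+[0,0,-.5736];n=np.array([.031,.706,.707])
tgt=L-.135*v-.04*f-[0,0,.107]+[0,0,.1217];print(tgt,"move",tgt-p,"ang",np.degrees(np.arccos(-v@n)))
c=cam("wrist");im,D=env.get_image("wrist");P=cloud(c,D);cv2.imwrite("pics/w9.png",im)
E
```

```text
time: 68.7
tcp_pos: [0.522, 0.053, 0.2676]
tcp_rot: [-3.139, -0.001, 2.039]
wrist_force: [0.7, -0.1, -3.0]
opening: 0.523
finger_force: 30.0
time: 70.08
tcp_pos: [0.451, 0.3391, 0.2678]
tcp_rot: [-3.141, 0.002, 1.522]
wrist_force: [-0.2, -0.4, -2.2]
opening: 0.526
finger_force: 30.0
[0.45096095 0.33908782 0.26780859] [-1.79938476e+02  1.17571903e-01  8.72202601e+01] [-1.1   0.32  0.49  1.69 -0.16  1.17 -0.62]
[0.45430189 0.33938784 0.149136  ] move [ 0.00334093  0.00030002 -0.11867259] ang 10.166128395087012
```

View pics/w9.png

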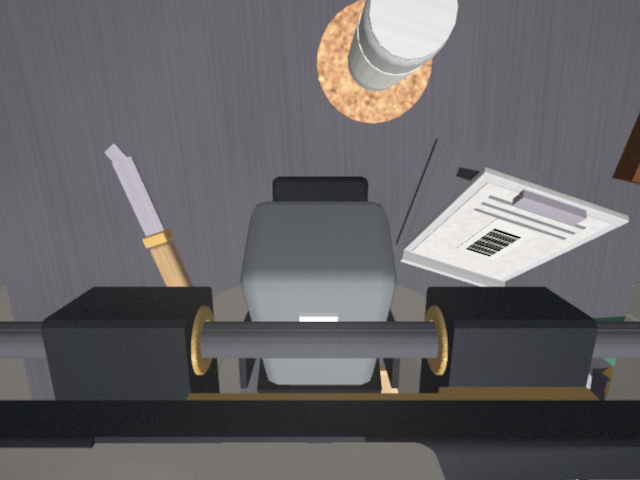

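The scanner sits centred in the hand at (320,290), facing the tag at the bottom of the view, clear of the knife at (140,200) and the card at (500,230). Now lower it to aim.

```bash

python3 -m inch '[[-1,0.03,0,-0.4,0,0,0],[-1,0.03,0,-0.8,0,0,0],[-1,0.03,0,-0.98,0,0,0],[-1,0.03,0,-0.98,0,0,0]]'
python3 -m inch '[[-1,0,0,-0.1,0,0,0],[-1,0,0,-0.21,0,0,0],[-1,0,0,-0.21,0,0,0],[-1,0,0,-0.21,0,0,0],[-1,0,0,-0.21,0,0,0],[-1,0,0,-0.21,0,0,0],[-1,0,0,-0.21,0,0,0],[-1,0,0,-0.21,0,0,0],[-1,0,0,-0.21,0,0,0],[-1,0,0,-0.21,0,0,0],[-1,0,0,-0.21,0,0,0],[-1,0,0,-0.21,0,0,0],[-1,0,0,-0.21,0,0,0],[-1,0,0,-0.21,0,0,0]]'
python3 - <<'E'
from m import *
s=env.observe();p=s["tcp_pos"];print(p,np.degrees(s["tcp_rot"]));a=s["tcp_rot"][2]+np.pi;f=np.array([np.cos(a),np.sin(a),0])
v=.819*f+[0,0,-.5736];w=p-[0,0,.1217]+.04*f+[0,0,.107]
for L in([.447,.189,.057],[.444,.1905,.057],[.450,.188,.0584]):
    d=np.array(L)-w;print("along",d@v,"off",np.linalg.norm(d-(d@v)*v))
im,D=env.get_image("scene");cv2.imwrite("pics/s10.png",cv2.resize(im[170:370,330:560],None,fx=2.8,fy=2.8))
E
```

```text
time: 70.62
tcp_pos: [0.4539, 0.3382, 0.1695]
tcp_rot: [-3.14, 0.003, 1.521]
wrist_force: [0.6, -0.4, -2.1]
opening: 0.52
finger_force: 30.0
time: 72.38
tcp_pos: [0.4543, 0.34, 0.1498]
tcp_rot: [3.142, 0.0, 1.522]
wrist_force: [1.2, -0.3, -2.1]
opening: 0.522
finger_force: 30.0
[0.45431993 0.33999645 0.14975361] [1.79997657e+02 6.22389565e-04 8.72085402e+01]
along 0.13582286423795503 off 0.0001650678230879154
along 0.1347154800615501 off 0.0031675294420654837
along 0.13571819432398963 off 0.0034237602185996758
```

View pics/s10.png

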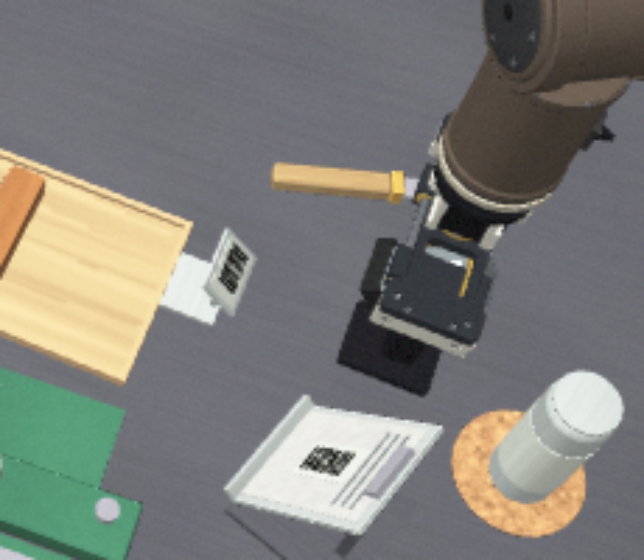

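Head nose points at the tag (232,270) on axis. A further hold, then return to the charger.

```bash

python3 -m inch '[[-1,0,0,0,0,0,0],[-1,0,0,0,0,0,0],[-1,0,0,0,0,0,0],[-1,0,0,0,0,0,0],[-1,0,0,0,0,0,0],[-1,0,0,0,0,0,0],[-1,0,0,0,0,0,0],[-1,0,0,0,0,0,0],[-1,0,0,0.3,0,0,0],[-1,0,0,0.7,0,0,0],[-1,0,0,1,0,0,0]]'
python3 -m inch '[[-1,0.05,-0.2,0.1,0,0,0.03],[-1,0.15,-0.6,0.2,0,0,0.07],[-1,0.24,-0.96,0.2,0,0,0.11]]' >/dev/null
python3 -m inch '[[-1,0.08,-0.32,0,0,0,0.04],[-1,0.16,-0.64,0,0,0,0.08],[-1,0.24,-0.96,0,0,0,0.11]]' >/dev/null
python3 -m inch '[[-1,0.08,-0.32,0,0,0,0.04],[-1,0.16,-0.64,0,0,0,0.08],[-1,0.24,-0.96,0,0,0,0.11]]' >/dev/null
python3 -m inch '[[-1,0.08,-0.32,0,0,0,0.04],[-1,0.16,-0.64,0,0,0,0.08],[-1,0.24,-0.96,0,0,0,0.11]]' >/dev/null
python3 -m inch '[[-1,0.08,-0.32,0,0,0,0.04],[-1,0.16,-0.64,0,0,0,0.08],[-1,0.24,-0.96,0,0,0,0.11]]' >/dev/null
python3 -m inch '[[-1,0.08,-0.32,0,0,0,0.04],[-1,0.16,-0.64,0,0,0,0.08],[-1,0.24,-0.96,0,0,0,0.11]]' >/dev/null
python3 -m inch '[[-1,0.08,-0.32,0,0,0,0.04],[-1,0.15,-0.6,0,0,0,0.08],[-1,0.22,-0.96,0,0,0,0.11],[-1,0.22,-0.96,0,0,0,0.11],[-1,0.22,-0.96,0,0,0,0.11]]'

```

```text
time: 73.8
tcp_pos: [0.4546, 0.34, 0.2513]
tcp_rot: [3.141, -0.001, 1.522]
wrist_force: [0.1, 0.2, -1.1]
opening: 0.521
finger_force: 30.0
time: 76.68
tcp_pos: [0.6203, -0.3316, 0.2693]
tcp_rot: [3.141, -0.001, 2.731]
wrist_force: [-1.3, 0.5, -2.3]
opening: 0.522
finger_force: 30.0
```

```bash

python3 -m inch '[[-1,-0.01,0,-0.3,0,0,0],[-1,-0.01,0,-0.6,0,0,0],[-1,-0.01,0,-0.9,0,0,0],[-1,-0.01,0,-0.9,0,0,0],[-1,-0.01,0,-0.9,0,0,0]]'
python3 -m inch '[[-1,0,0,-0.2,0,0,0],[-1,0,0,-0.35,0,0,0],[-1,0,0,-0.43,0,0,0],[-1,0,0,-0.45,0,0,0],[-1,0,0,-0.46,0,0,0],[-1,0,0,-0.46,0,0,0]]'
python3 -m inch '[[0.3,0,0,0,0,0,0],[0.6,0,0,0,0,0,0],[1,0,0,0,0,0,0],[1,0,0,0,0,0,0],[1,0,0,0.3,0,0,0],[1,0,0,0.6,0,0,0],[1,0,0,1,0,0,0]]'
python3 -m inch '[[1,-0.2,0.2,0.4,0,0,0],[1,-0.7,0.6,0.5,0,0,0],[1,-1,0.9,0.5,0,0,0],[1,-1,0.9,0.5,0,0,0]]'
python3 -m inch '[[1,-0.5,0.5,0,0,0,0],[1,-1,1,0,0,0,0],[1,-1,1,0,0,0,0],[1,-1,1,0,0,0,0]]'
python3 - <<'E'
from m import *
for n in("top","scene"):
    c=cam(n);im,D=env.get_image(n);P=cloud(c,D);z=P[...,2];cv2.imwrite(f"pics/{n}11.png",im)
    H,S,V=cv2.split(cv2.cvtColor(im,cv2.COLOR_BGR2HSV))
    show(n,(z>.026)&(z<.045)&(H<25)&(S>80)&(abs(P[...,1]+.08)<.16)&(abs(P[...,0]-.55)<.2),P)
    m=(z>.12)&(z<.2)&(abs(P[...,0]-.62)<.09)&(abs(P[...,1]+.33)<.09);print("scanner",rect(P[m]),P[m][:,2].max())
    m=(z>.15)&(z<.18)&(abs(P[...,0]-.51)<.06)&(abs(P[...,1]-.48)<.06);print("tin",rect(P[m]))
E
```

```text
time: 77.3
tcp_pos: [0.6201, -0.3316, 0.1812]
tcp_rot: [3.141, 0.001, 2.732]
wrist_force: [0.6, 0.2, -1.5]
opening: 0.524
finger_force: 30.0
time: 78.05
tcp_pos: [0.6195, -0.3322, 0.1342]
tcp_rot: [3.142, 0.001, 2.732]
wrist_force: [-0.3, -1.1, -2.1]
opening: 0.525
finger_force: 30.0
time: 78.92
tcp_pos: [0.6189, -0.3317, 0.234]
tcp_rot: [3.142, -0.002, 2.732]
wrist_force: [1.1, -0.3, -0.3]
opening: 1.0
finger_force: 0.0
time: 79.42
tcp_pos: [0.5176, -0.2397, 0.2844]
tcp_rot: [3.139, -0.0, 2.733]
wrist_force: [0.7, 0.8, -0.1]
opening: 1.0
finger_force: 0.0
time: 79.92
tcp_pos: [0.4198, -0.1419, 0.2843]
tcp_rot: [3.141, 0.001, 2.733]
wrist_force: [0.3, 0.1, 0.0]
opening: 0.996
finger_force: 0.0
top [304, 233, 13, 43, 445] c=(471.7,-25.2) 36.1x140.4 ang=88.0 z 0.027 0.034 0.042 [ 0.471 -0.025  0.034]
scanner c=(621.1,-330.9) 53.4x99.7 ang=65.1 0.19258305847268992
tin c=(513.8,479.3) 56.2x53.0 ang=46.7
scene [274, 214, 34, 46, 640] c=(468.1,-137.4) 38.5x141.6 ang=88.0 z 0.027 0.033 0.039 [ 0.471 -0.136  0.033]
scene [313, 229, 33, 48, 671] c=(473.5,-24.5) 37.0x141.6 ang=87.4 z 0.028 0.034 0.038 [ 0.476 -0.024  0.034]
scanner c=(621.6,-329.8) 57.2x95.4 ang=64.7 0.18999877838358173
tin c=(516.4,479.5) 56.3x55.1 ang=9.9
```

View pics/scene11.png

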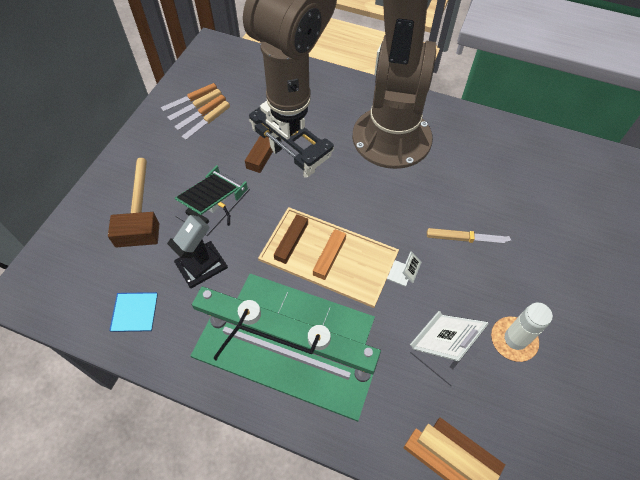

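Everything is in place: blocks in the tray at (291,239) and (330,254), scanner on its charger at (195,245), tin on the mat at (528,325), knife and mallet untouched. Handing in.

```bash
python3 -c "
from plant import env
print(env.finish_job())"
```

```text
the job is handed in; nothing more can be done
None
```

I handed the job in after about 80 s with every step done in order; the simulator gives no read signal, so both code scans are judged only from the scanner's measured aim and hold time.

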